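Free a stuck jar bung and fish out the reel left inside

ROBOT

A 6-joint arm with a two-finger parallel gripper is mounted at the origin on the work surface. World frame = base frame: x ahead of the robot, y to its left, z up, the work surface at z = 0. Lengths are in m, angles in rad, forces in N, time in s.
With the tool pointing down it reaches from about 0.275 to 0.825 m from the base axis. Payload 4.9 kg.
Tool frame: the origin (TCP) lies midway between the tips of the shut fingers; the grasp point (between the pads) lies 19 mm behind it (robot.tcp_to_grasp is the distance from the TCP to the grasp point, in m); z points along the fingers, y is the line along which they close (so a half turn about z gives the same grasp; the last joint's range is limited). The gripper opens to 85 mm and grips with 20 to 120 N. Pads are 22 mm wide; open, the fingers measure 114 mm over their backs; the gripper's body (76 mm by 85 mm) begins 54 mm behind the grasp point. The pads swing forward as they close: fully open they stand 13 mm farther back than shut.
Start: joints at [-1.27, 0.326, -0.193, 1.052, 0, 1.437], TCP at [0.232, -0.499, 0.231] pointing down, gripper open.
Joint ranges: [-2.65, 2.65], [-0.97, 1.79], [-1.3, 1.35], [-1.93, 2.1], [-1.47, 1.37], [-3.14, 3.14]. Speed limits (rad/s): [2.57, 2.57, 3.14, 3.14, 3.14, 3.14].

INTERFACE

Orientations are given as a 3x3 rotation matrix whose columns are the frame's x, y, z axes.
In Python, from workcell import robot gives the robot as it stands.
- The arm moves only by the tool step_arm, never from a script. Its argument "commands" is a list of rows, each an object with "slide": the shift along the tool's x, y, z in cm, a list of three; "angular": the turn, a rotation vector about the tool's x, y, z in degrees, a list of three; "jaw": the opening, from 0 (shut) to 1 (fully open). In form: [{"slide": [x, y, z], "angular": [wx, wy, wz], "jaw": jaw}, ...]. A call has exactly 8 rows; each row shifts and turns the commanded pose from where the row before left it, along the tool's axes as they then stand; what a row does not reach is not made up. A row lasts 1/10 s, in which the tool goes at most 50 mm and 8.59 degrees, less where a joint would pass 70% of its speed; a pose out of reach is approached as far as the arm can. A call is refused whole if a number of a shift passes 5 or a number of a turn 8.59, either way. A call with a gripper value outside its range is refused whole. The fingers move at their own pace and stop on an object; the grip force is fixed at half the most. Time passes only in rows, so rows that do not move let the fingers close, or fill a call up. It gives the time, the measured TCP pose, the force, the opening and the grip force at its end, in the units of the state.
- robot.observe(): the state, without advancing time (a new reading comes with each control period).
- robot.capture(name): name is "scene" or "top" or "wrist"; returns the picture (480x640x3 uint8, red, green, blue); there is no depth.
- robot.camera_model(name): a dict with "fov_y" (degrees; the focal length in pixels is half the picture's height over the tangent of half this angle, whatever the lens; pixels are square), "cx", "cy" (the principal point, pixels), "D" ([k1, k2, p1, p2, k3] as OpenCV has them; the pictures are not rectified), "R" (3x3) and "t" (3): a world point X has camera coordinates R X + t. Camera axes: x right, y down, z forward; pixel columns grow to the right and rows downward; lengths in m; the calibration is good to about 2 mm. A picture is of the moment at which its call begins: read the wrist's pose just before it. camera_model takes no time and is no camera call; for the wrist camera it gives the pose at the moment of the call.
- robot.close_job(): hands the job in; it is judged then, once.
The state is a dict: "time_s": time; "q": joint angles; "joint_vel": joint speeds; "joint_efforts": joint torques, N m; "ee_pos": TCP position; "eef_rot": TCP orientation; "wrist_force": force on the tool from outside, world axes, zero at the start; "wrist_torque": the same for the moment, N m; "width": finger opening in m; "gripper_force": force on a finger pad.
Only numpy, scipy, OpenCV 4.12 (cv2) and the standard library are available. Lean on these libraries where they do the work, as an engineer would, in place of code of your own. Each camera call takes 0.05 s, during which the arm holds its last target. There are 200 camera calls.

TASK

A glass storage jar has been handed in with its cork bung stuck fast and a cotton reel left inside: rock the bung to and fro, well over each time, while easing it upwards until it comes free, without lifting the jar out of its crate, and stand the bung knob-up in the white sorting tray. Then take the steel tongs from the desk caddy, lift the reel out of the jar with them (it is not to be touched with the gripper), and stand it upright in the tray beside the bung. Put the tongs back in their compartment of the caddy, bow up, and leave the other donations where they are.

Things in the scene. Friction and masses are not known exactly. Their poses are not given: they have to be found in the camera images.
- stopper_knob (a point): tapered cork bung with a round wooden knob, one rigid piece, 90 g. Point: on its axis, middle of the knob; z along the axis, up. Knob 34 mm across for 12 mm above and below the point; top 19 mm above it. Cork's top face 23 mm below the point, 83 across, tapering over 44 mm to a flat foot 74 across, 67 mm below the point. Home, the point is 37 mm above the jar's rim.
- jar_pinch (a point): point on the jar's axis 14 mm below its rim: the ring where the neck pinches the bung, and the centre to rock it about. Pulled straight up the bung takes the jar along (jammed nearly twice as hard as the jar is heavy). Rocked about 8 degrees each way about this point, in any direction, and raised about 3 mm per swing, it walks up: loose after 15 to 20 mm; its foot clears the rim after 30 mm.
- jar_mouth (a point): glass jar, loose, 0.8 kg, in one compartment of the crate with 2 to 3 mm of play: straight-sided, 96 mm across, 122 tall, walls 4, bottom 8 thick. Point: centre of its mouth at rim height; z up. With the bung out the neck's narrowest place is 74 mm across. Inner floor 114 mm below the point: too deep for the gripper.
- reel_center (a point): wooden cotton reel, loose, 35 g, upright on the jar's inner floor, within 7 mm of the jar's axis. 60 mm tall; end flanges 32 mm across, 6 thick; between them 48 mm of thread 24 mm across, where the tongs hold it. Point: its centre, half-way up; z its axis.
- tongs_grip (a point): sprung steel tongs, 80 g, 180 mm long, upright in the caddy, bow at the top. Point: midway between the arms at the height to hold them, 140 mm above the tips, 40 mm below the top of the bow; z up, y from arm to arm (the way to squeeze). Arms: strips 18 mm wide (x), here 50 mm over their outsides, straight for 15 mm above and below.
- tongs_tips (a point): point midway between the tongs' tips, at their lower ends, when the arms are evenly squeezed. Open, the tip gap is 56 mm, 62 mm over the outsides; the lowest 30 mm of each arm is a flat tip 20 mm wide. Squeezed to 47 to 48 mm at the holding height the tongs stay held and the tip gap is about 46 mm; on the reel's thread they measure about 44 mm there.
- tongs_left (a joint): angle (rad) by which one arm is squeezed in about the top of the bow: 0 open, 0.13 at its stop; about 0.09 on the reel. Each 1 mm of squeeze at the holding height closes the tips by about 4 mm. Spring: 4 N at the holding height to start, 2 N more per 3 mm; let go, the arms spring open.
- tongs_right (a joint): the same for the other arm.
- caddy_slot (a point): grey desk caddy, fixed, 126 x 82 mm, 88 tall. Point: centre of the floor of the tongs' compartment (36 mm along x, 76 mm along y inside), 3 mm above the counter; its walls rise 75 to 85 mm above it. The tongs stand with their arms spread along y. Other compartments lie to +x; pens in the last one, 75 mm away, reach 155 mm above the counter.
- crate: wooden bottle crate, fixed, 228 mm (x) by 126 mm (y), 81 tall, floor 8 thick; origin at the centre of its underside. Two square compartments 102 mm wide, centred 55 mm either side of the origin along x: the jar stands in one, the tin in the other.
- tray_floor (a point): white sorting tray, fixed, empty, 230 mm (x) by 160 mm (y), 26 tall, walls 4. Point: centre of its inner floor, 4 mm above the counter; the floor measures 222 mm along x, 152 mm along y.
- tin: bystander, loose: round white tin canister with a wooden lid, 89 across, 117 tall, standing in the crate's other compartment; leave alone
- mug: bystander, loose: blue mug, 80 across, 92 tall; leave alone
- vase: bystander, loose: white vase, 88 across, 130 tall; leave alone
- tape_roll: bystander, loose: roll of brown tape lying flat, 110 across, 48 high; leave alone
- card_box: bystander, loose: cardboard box, 90 x 130 x 70 high; leave alone
There are look-alikes about, which are no part of the job. There is more than one size of the part that bears tongs_grip; the job needs the smaller.

How it is judged:
On the way, in this order (a step that is already met when the one before it is completed fails the run):
1. the bung, still in the neck, is rocked over to one side (3.5 degrees or more) (angle between the z axis of stopper_knob and the z axis of jar_mouth, either way round above 0.06 rad and z of stopper_knob in the frame of jar_mouth below 0.06 m).
2. the bung, still in the neck, is rocked back through upright (angle between the z axis of stopper_knob and the z axis of jar_mouth, either way round below 0.03 rad and z of stopper_knob in the frame of jar_mouth below 0.06 m).
3. the bung, still in the neck, is rocked over again (3.5 degrees or more) (all of step 1).
4. the bung is out and stands knob-up in the tray (x of stopper_knob in the frame of tray_floor between -0.078 and 0.078 m and y of stopper_knob in the frame of tray_floor between -0.045 and 0.045 m and z of stopper_knob in the frame of tray_floor between 0.062 and 0.072 m and angle between stopper_knob's own z axis and vertical below 0.12 rad and contact force between the fingers and anything else below 0.3 N), for 0.2 s.
5. the reel is lifted clear of the jar, held by the tongs (z of reel_center in the frame of jar_mouth above 0.03 m and distance between reel_center and tongs_grip below 0.17 m), for 0.1 s.
6. the reel stands upright in the tray (x of reel_center in the frame of tray_floor between -0.103 and 0.103 m and y of reel_center in the frame of tray_floor between -0.068 and 0.068 m and z of reel_center in the frame of tray_floor between 0.025 and 0.036 m and angle between reel_center's own z axis and vertical below 0.2 rad and distance between reel_center and tongs_grip above 0.15 m), for 0.1 s.
At the end, for the whole second after the job is handed in: Bung knob-up (within 7 deg) and reel upright (within 11 deg) on the floor of the tray; tongs bow-up (within 17 deg) in their caddy compartment, tips down to its floor; jar in its crate compartment within 20 mm of its start; all let go and at rest (x of stopper_knob in the frame of tray_floor between -0.078 and 0.078 m and y of stopper_knob in the frame of tray_floor between -0.045 and 0.045 m and z of stopper_knob in the frame of tray_floor between 0.062 and 0.072 m and angle between stopper_knob's own z axis and vertical below 0.12 rad and x of reel_center in the frame of tray_floor between -0.103 and 0.103 m and y of reel_center in the frame of tray_floor between -0.068 and 0.068 m and z of reel_center in the frame of tray_floor between 0.025 and 0.036 m and angle between reel_center's own z axis and vertical below 0.2 rad and distance of jar_mouth from where it was at the start of the episode below 0.02 m and angle between jar_mouth's own z axis and vertical below 0.1 rad and x of tongs_grip in the frame of caddy_slot between -0.035 and 0.035 m and y of tongs_grip in the frame of caddy_slot between -0.035 and 0.035 m and z of tongs_grip in the frame of caddy_slot between 0.125 and 0.15 m and angle between tongs_grip's own z axis and vertical below 0.3 rad and linear speed of each of stopper, reel, tongs, jar below 0.02 m/s); the robot touches nothing.
It fails at once if the jar is lifted out or shifted (its mouth more than 25 mm from its start) (distance of jar_mouth from where it was at the start of the episode above 0.025 m).
It fails at once if the gripper touches the reel (contact force between the fingers and reel above 0.3 N).
It fails at once if another donation is moved more than 30 mm (distance of any of tin, mug, vase, tape_roll, card_box from where it was at the start of the episode above 0.03 m).
It also fails if it takes over 69 s, if anything falls off the work surface, if the arm or the gripper's body presses on something with over 40 N, if the wrist force passes 120 N, or if a joint passes its speed limit or range.

## Working session

There is one attempt and no reset: what is moved stays moved. The work goes in short steps, Python scripts to look and compute and a tool call to move; the robot and the scene stay as the last step left them, time stands still between calls to the robot, and variables do not carry over. Pictures are saved under pics/ and viewed, at most 10 in all, crops included, and the job is handed in when it is done.

Besides the shell and the picture viewer there is one more tool, called as name(argument=value, ...), one argument or row to a line, values as JSON. step_arm: Moves the arm, as the interface text tells. Its arguments: {"type":"object","properties":{"commands":{"type":"array"}},"required":["commands"]}

```bash
ls; mkdir -p pics
cat > h.py <<'E'
import numpy as np, cv2
from workcell import robot
def cam(n):
    c=robot.camera_model(n); f=240/np.tan(np.radians(c["fov_y"])/2)
    K=np.array([[f,0,c["cx"]],[0,f,c["cy"]],[0,0,1]]); return K,np.array(c["D"],float),np.array(c["R"]),np.array(c["t"])
def ray(m,uv):
    K,D,R,t=m; p=cv2.undistortPoints(np.array([[uv]],float),K,D)[0,0]
    return -R.T@t, R.T@np.array([p[0],p[1],1.])
def onplane(m,uv,z):
    o,d=ray(m,uv); return o+d*(z-o[2])/d[2]
def proj(m,X):
    K,D,R,t=m; return cv2.projectPoints(np.array([X],float),cv2.Rodrigues(R)[0],t,K,D)[0][0,0]
def tri(ms,uvs):
    A=0;b=0
    for m,uv in zip(ms,uvs):
        o,d=ray(m,uv); d=d/np.linalg.norm(d); P=np.eye(3)-np.outer(d,d); A=A+P; b=b+P@o
    return np.linalg.solve(A,b)
def snap(n,name=None):
    m=cam(n); im=robot.capture(n)
    if name: cv2.imwrite(f"pics/{name}.png",im[:,:,::-1])
    return m,im
E
python3 - <<'E'
from h import *
for n in("scene","top"):
    m,im=snap(n,n); print(n,-m[2].T@m[3],m[0][0,0],m[1])
s=robot.observe();print(s["ee_pos"],s["eef_rot"],s["time_s"],s["width"],robot.tcp_to_grasp)
E
```

```text
pics
scene [ 1.09821831 -0.49872236  1.16770308] 542.7278661089878 [-0.14013243  0.          0.          0.          0.        ]
top [0.48345056 0.11281444 1.43280918] 597.9791818347758 [-0.15238685  0.          0.          0.          0.        ]
[ 0.23152877 -0.49833882  0.23059243] [[ 9.06972088e-01  4.21190473e-01 -4.65954259e-04]
 [ 4.21190688e-01 -9.06970939e-01  1.45620162e-03]
 [ 1.90731278e-04 -1.51698982e-03 -9.99998831e-01]] 0.1 0.08568763806872702 0.0187
```

View pics/scene.png

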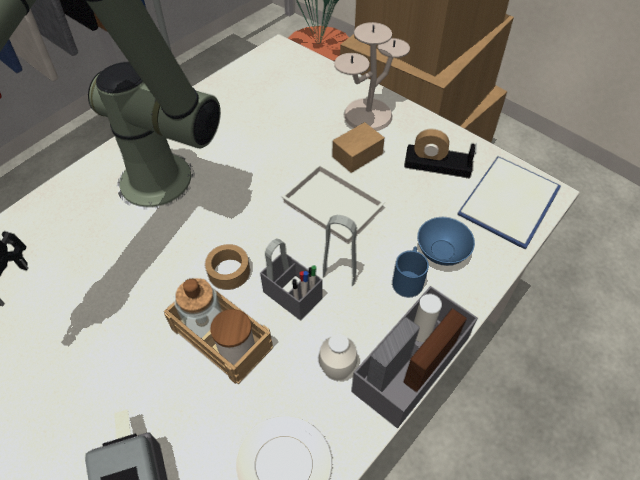

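View pics/top.png

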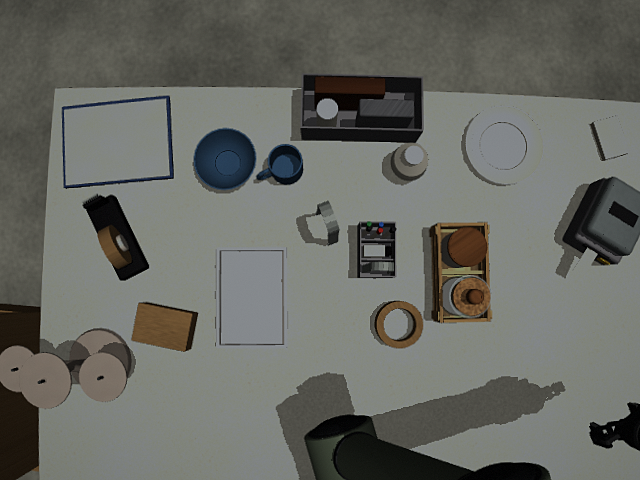

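Run:
```python
import cv2,numpy as np
t=cv2.imread("pics/top.png");s=cv2.imread("pics/scene.png")
a=cv2.resize(t[210:330,350:500],None,fx=2.66,fy=2.66,interpolation=cv2.INTER_CUBIC)
b=cv2.resize(s[230:380,160:330],None,fx=2.3,fy=2.3,interpolation=cv2.INTER_CUBIC)
h=max(a.shape[0],b.shape[0])
o=np.zeros((h,a.shape[1]+b.shape[1],3),np.uint8);o[:a.shape[0],:a.shape[1]]=a;o[:b.shape[0],a.shape[1]:]=b
print(o.shape,a.shape);cv2.imwrite("pics/crop1.png",o)
```

```text
(345, 790, 3) (319, 399, 3)
```

View pics/crop1.png

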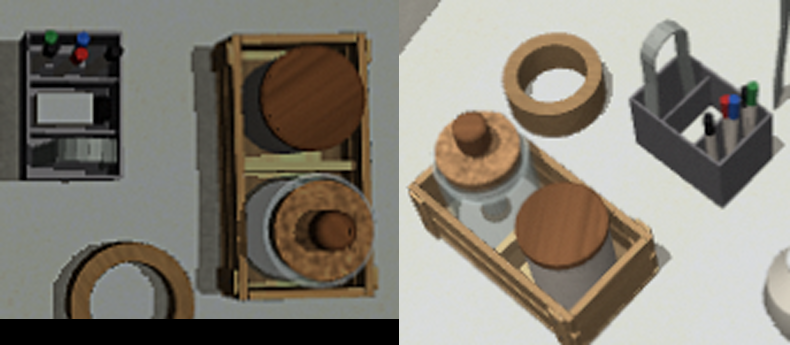

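Run:
```python
from h import *
T=cam("top");S=cam("scene")
c=lambda x,y:(350+x/2.66,210+y/2.66); d=lambda x,y:(160+(x-399)/2.3,230+y/2.3)
print("knob tri",tri([T,S],[c(332,230),d(470,132)]))
print("cork face z.144",onplane(T,c(323,230),.144),onplane(S,d(478,148),.144))
for n,p in dict(TL=(243,37),TR=(372,37),BL=(246,298),BR=(376,297)).items(): print("crate",n,onplane(T,c(*p),.081))
for n,p in dict(TL=(26,33),TR=(120,33),BL=(25,180),BR=(120,180),divL=(28,133),divR=(118,133)).items(): print("caddy",n,onplane(T,c(*p),.085))
print("bow tri",tri([T,S],[c(72,145),d(662,25)]))
for p in [(218,249),(285,249),(287,346),(219,346)]: print("tray",onplane(T,p,.026))
print("tray ctr",np.mean([onplane(T,p,.026) for p in [(218,249),(285,249),(287,346),(219,346)]],0))
for n,p in dict(tape=(398,324),vase=(410,160),mug=(286,164),bigtongs=(325,222)).items(): print(n,onplane(T,p,.08))
for n,p in dict(tapeS=(228,260),bigS=(342,220)).items(): print(n,onplane(S,p,.04 if n=="tapeS" else .25))
```

```text
knob tri [ 0.47708265 -0.22158916  0.17216702]
cork face z.144 [ 0.47729797 -0.22097798  0.144     ] [ 0.47860968 -0.22099887  0.144     ]
crate TL [ 0.64146757 -0.16640366  0.081     ]
crate TR [ 0.64426382 -0.27984291  0.081     ]
crate BL [ 0.41803871 -0.17112657  0.081     ]
crate BR [ 0.42025048 -0.28444583  0.081     ]
caddy TL [0.6401048  0.02107865 0.085     ]
caddy TR [ 0.64193541 -0.0593812   0.085     ]
caddy BL [0.51484177 0.01984991 0.085     ]
caddy BR [ 0.51646176 -0.06094465  0.085     ]
caddy divL [0.55477092 0.01799052 0.085     ]
caddy divR [ 0.55637413 -0.0586871   0.085     ]
bow tri [ 0.53693147 -0.01394411  0.18443612]
tray [0.57664282 0.35144688 0.026     ]
tray [0.58005667 0.19245891 0.026     ]
tray [0.35246427 0.18230907 0.026     ]
tray [0.34811432 0.34244352 0.026     ]
tray ctr [0.46431952 0.26716459 0.026     ]
tape [ 0.41201304 -0.0698117   0.08      ]
vase [ 0.78835336 -0.0933333   0.08      ]
mug [0.77222474 0.19228339 0.08      ]
bigtongs [0.63987733 0.09993537 0.08      ]
tapeS [ 0.40317351 -0.06836154  0.04      ]
bigS [0.64209747 0.08731104 0.25      ]
```

Candidates: the bung's dark knob on cork at top (474,296), not the tin's plain wood lid (464,247). For the tongs, the small pair is in the caddy at (379,268) and the large pair stands loose at (325,222). For the tray, the plain white one is at (251,297), against the blue-edged one at (118,140) and the plate at (502,146). The crop confirms the cork bung in the glass jar and the small tongs in the compartment nearest the robot. Moving above the bung.

step_arm(
  commands=[
    {"slide": [2.2, -1, -0.4], "angular": [0, 0, 0], "jaw": 1},
    {"slide": [4.4, -1.9, -0.4], "angular": [0, 0, 0], "jaw": 1},
    {"slide": [4.4, -1.9, -0.4], "angular": [0, 0, 0], "jaw": 1},
    {"slide": [4.4, -1.9, -0.4], "angular": [0, 0, 0], "jaw": 1},
    {"slide": [4.4, -1.9, -0.4], "angular": [0, 0, 0], "jaw": 1},
    {"slide": [4.4, -1.9, -0.4], "angular": [0, 0, 0], "jaw": 1},
    {"slide": [4.4, -1.9, -0.4], "angular": [0, 0, 0], "jaw": 1},
    {"slide": [4.4, -1.9, -0.4], "angular": [0, 0, 0], "jaw": 1},
  ],
)

```text
time_s: 0.9
ee_pos: [0.4716, -0.2283, 0.2632]
eef_rot: [[0.907, 0.421, -0.0], [0.421, -0.907, 0.0], [-0.0, -0.0, -1.0]]
wrist_force: [-0.0, -0.1, 0.2]
width: 0.0856
gripper_force: 0.0
```

step_arm(
  commands=[
    {"slide": [1, -0.5, 0], "angular": [0, 0, 6], "jaw": 1},
    {"slide": [0, 0, 0], "angular": [0, 0, 6], "jaw": 1},
    {"slide": [0, 0, 0], "angular": [0, 0, 7], "jaw": 1},
    {"slide": [0, 0, 0], "angular": [0, 0, 6], "jaw": 1},
    {"slide": [0, 0, 0], "angular": [0, 0, 0], "jaw": 1},
    {"slide": [0, 0, 0], "angular": [0, 0, 0], "jaw": 1},
    {"slide": [0, 0, 0], "angular": [0, 0, 0], "jaw": 1},
    {"slide": [0, 0, 0], "angular": [0, 0, 0], "jaw": 1},
  ],
)

```text
time_s: 1.7
ee_pos: [0.4777, -0.2215, 0.2633]
eef_rot: [[1.0, -0.001, -0.0], [-0.001, -1.0, 0.0], [-0.0, -0.0, -1.0]]
wrist_force: [-0.1, -0.5, 0.0]
width: 0.0852
gripper_force: 0.0
```

Run:
```python
from h import *
s=robot.observe();m,im=snap("wrist","w1");print(s["time_s"],s["ee_pos"],s["eef_rot"],s["wrist_force"])
print(-m[2].T@m[3], m[2], proj(m,[.478,-.221,.186]))
```

```text
1.7 [ 0.47765692 -0.22147225  0.26325625] [[ 9.99999618e-01 -8.73102532e-04 -3.83063068e-05]
 [-8.73101604e-04 -9.99999619e-01  2.42505380e-05]
 [-3.83274654e-05 -2.42170834e-05 -9.99999999e-01]] [-0.14201709 -0.4658668   0.00668351]
[ 0.55217609 -0.22044232  0.40609594] [[-9.08221052e-04 -9.99999232e-01 -8.43136636e-04]
 [-9.56270990e-01  6.21904086e-04  2.92481463e-01]
 [-2.92480714e-01  1.07190493e-03 -9.56270821e-01]] [322.08839153 249.09886456]
```

View pics/w1.png

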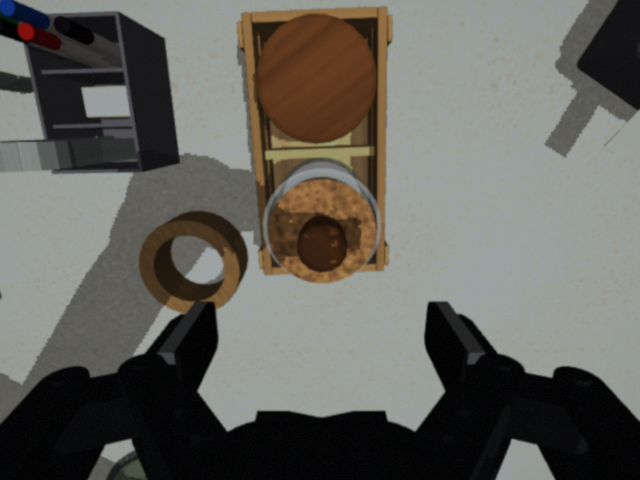

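Knob blob centred at (322,243), spanning rows 214–272; the jar ring and cork sit around it, and the tin lid is above at (317,78). Checking the x from its edges.

Run:
```python
from h import *
m=cam("wrist")
for x in(.474,.478,.482):
  print(x,proj(m,[x-.017,-.221,.179]),proj(m,[x-.0155,-.221,.183]),proj(m,[x,-.221,.186]),"cork edges",proj(m,[x-.0415,-.221,.144]),"jar rim",proj(m,[x-.048,-.221,.130]),proj(m,[x+.048,-.221,.130]))
print(onplane(m,(322,243),.176))
```

```text
0.474 [322.05214056 274.8582012 ] [322.0663376  275.10043281] [322.07565207 254.91970259] cork edges [321.94875543 286.23744761] jar rim [321.91439733 286.35447177] [321.88655906 171.19404229]
0.478 [322.05158925 269.43340797] [322.06584702 269.5803208 ] [322.0751476 249.1194062] cork edges [321.94787202 281.63627132] jar rim [321.91342313 281.98844814] [321.88516908 165.8887673 ]
0.482 [322.05102113 263.95546246] [322.06533961 264.00515112] [322.0746247  243.26004951] cork edges [321.94697369 276.99623646] jar rim [321.91243463 277.58743362] [321.88375796 160.53960468]
[ 0.47899616 -0.2209742   0.176     ]
```

step_arm(
  commands=[
    {"slide": [0, 0, 3.5], "angular": [0, 0, 0], "jaw": 1},
    {"slide": [0, 0, 4], "angular": [0, 0, 0], "jaw": 1},
    {"slide": [0, 0, 3], "angular": [0, 0, 0], "jaw": 0.8},
    {"slide": [0, 0, 1.2], "angular": [0, 0, 0], "jaw": 0.6},
    {"slide": [0, 0, 0], "angular": [0, 0, 0], "jaw": 0},
    {"slide": [0, 0, 0], "angular": [0, 0, 0], "jaw": 0},
    {"slide": [0, 0, 0], "angular": [0, 0, 0], "jaw": 0},
    {"slide": [0, 0, 0], "angular": [0, 0, 0], "jaw": 0},
  ],
)

```text
time_s: 2.55
ee_pos: [0.4784, -0.2219, 0.1472]
eef_rot: [[1.0, -0.002, 0.002], [-0.002, -1.0, -0.001], [0.002, 0.001, -1.0]]
wrist_force: [1.2, -0.3, -4.5]
width: 0.0321
gripper_force: 60.6
```

step_arm(
  commands=[
    {"slide": [0, 0.22, -0.05], "angular": [4, 0, 0], "jaw": 0},
    {"slide": [0, 0.22, -0.05], "angular": [4, 0, 0], "jaw": 0},
    {"slide": [0, -0.22, -0.05], "angular": [-4, 0, 0], "jaw": 0},
    {"slide": [0, -0.22, -0.07], "angular": [-4, 0, 0], "jaw": 0},
    {"slide": [0, -0.22, -0.07], "angular": [-4, 0, 0], "jaw": 0},
    {"slide": [0, -0.22, -0.07], "angular": [-4, 0, 0], "jaw": 0},
    {"slide": [0, 0.22, -0.05], "angular": [4, 0, 0], "jaw": 0},
    {"slide": [0, 0.22, -0.05], "angular": [4, 0, 0], "jaw": 0},
  ],
)

```text
time_s: 3.35
ee_pos: [0.4778, -0.22, 0.1522]
eef_rot: [[1.0, 0.001, 0.0], [0.001, -1.0, 0.002], [0.0, -0.002, -1.0]]
wrist_force: [-0.3, -1.8, -8.5]
width: 0.0325
gripper_force: 60.9
```

Run:
```python
from h import *
s0=cv2.imread("pics/scene.png");m,im=snap("scene","scene2");print(robot.observe()["wrist_force"])
f=lambda i:cv2.resize(i[255:375,150:280],None,fx=3,fy=3,interpolation=cv2.INTER_CUBIC)
cv2.imwrite("pics/cmp.png",np.hstack([f(s0),f(im[:,:,::-1])]))
print(proj(m,[.478,-.221,.13]),proj(m,[.478,-.221,.135]))
```

```text
[0.17897568 2.58172467 2.58696711]
[195.37184639 297.44385904] [194.94419609 296.28931688]
```

View pics/cmp.png

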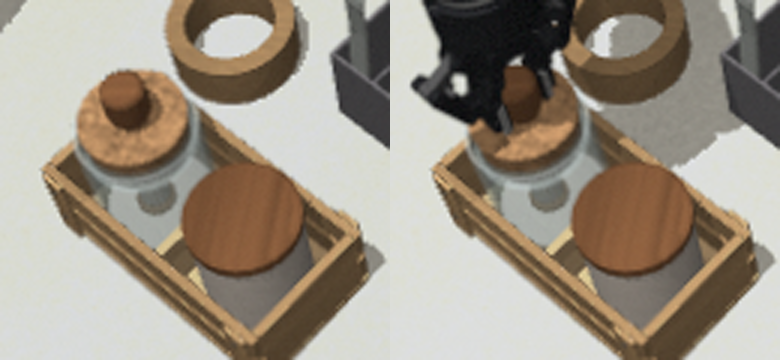

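step_arm(
  commands=[
    {"slide": [0, 0.26, -0.07], "angular": [4, 0, 0], "jaw": 0},
    {"slide": [0, 0.26, -0.07], "angular": [4, 0, 0], "jaw": 0},
    {"slide": [0, -0.26, -0.07], "angular": [-4, 0, 0], "jaw": 0},
    {"slide": [0, -0.27, -0.07], "angular": [-4, 0, 0], "jaw": 0},
    {"slide": [0, -0.27, -0.07], "angular": [-4, 0, 0], "jaw": 0},
    {"slide": [0, -0.28, -0.07], "angular": [-4, 0, 0], "jaw": 0},
    {"slide": [0, 0.28, -0.07], "angular": [4, 0, 0], "jaw": 0},
    {"slide": [0, 0.29, -0.07], "angular": [4, 0, 0], "jaw": 0},
  ],
)

```text
time_s: 4.2
ee_pos: [0.4779, -0.22, 0.1586]
eef_rot: [[1.0, 0.001, 0.001], [0.001, -1.0, 0.001], [0.001, -0.001, -1.0]]
wrist_force: [0.6, -0.3, -6.4]
width: 0.0322
gripper_force: 61.5
```

Run:
```python
from h import *
m,im=snap("scene");print(robot.observe()["wrist_force"])
s0=cv2.imread("pics/scene2.png")
f=lambda i:cv2.resize(i[255:375,150:280],None,fx=3,fy=3,interpolation=cv2.INTER_CUBIC)
cv2.imwrite("pics/cmp2.png",np.hstack([f(s0),f(im[:,:,::-1])]))
```

```text
[0.21214023 0.91694189 2.0693849 ]
```

View pics/cmp2.png

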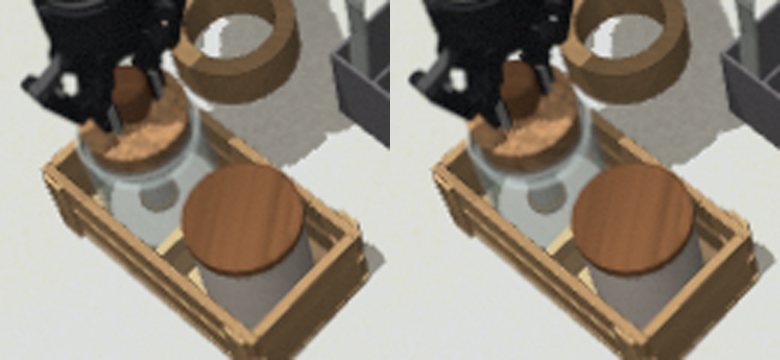

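The cork's side now shows more while the jar rim stays put, so the bung is walking up. Continuing.

step_arm(
  commands=[
    {"slide": [0, 0.3, -0.07], "angular": [4, 0, 0], "jaw": 0},
    {"slide": [0, 0.31, -0.07], "angular": [4, 0, 0], "jaw": 0},
    {"slide": [0, -0.31, -0.07], "angular": [-4, 0, 0], "jaw": 0},
    {"slide": [0, -0.32, -0.07], "angular": [-4, 0, 0], "jaw": 0},
    {"slide": [0, -0.32, -0.07], "angular": [-4, 0, 0], "jaw": 0},
    {"slide": [0, -0.33, -0.07], "angular": [-4, 0, 0], "jaw": 0},
    {"slide": [0, 0.33, -0.07], "angular": [4, 0, 0], "jaw": 0},
    {"slide": [0, 0.34, -0.07], "angular": [4, 0, 0], "jaw": 0},
  ],
)

```text
time_s: 5.05
ee_pos: [0.4785, -0.2209, 0.1658]
eef_rot: [[1.0, 0.001, 0.002], [0.001, -1.0, -0.002], [0.002, 0.002, -1.0]]
wrist_force: [-0.2, -1.0, -1.4]
width: 0.0324
gripper_force: 62.2
```

step_arm(
  commands=[
    {"slide": [0, 0.34, -0.07], "angular": [4, 0, 0], "jaw": 0},
    {"slide": [0, 0.35, -0.07], "angular": [4, 0, 0], "jaw": 0},
    {"slide": [0, -0.35, -0.07], "angular": [-4, 0, 0], "jaw": 0},
    {"slide": [0, -0.36, -0.07], "angular": [-4, 0, 0], "jaw": 0},
    {"slide": [0, -0.36, -0.07], "angular": [-4, 0, 0], "jaw": 0},
    {"slide": [0, -0.37, -0.07], "angular": [-4, 0, 0], "jaw": 0},
    {"slide": [0, 0.37, -0.07], "angular": [4, 0, 0], "jaw": 0},
    {"slide": [0, 0.37, -0.07], "angular": [4, 0, 0], "jaw": 0},
  ],
)

```text
time_s: 5.85
ee_pos: [0.4787, -0.2201, 0.1724]
eef_rot: [[1.0, 0.001, 0.003], [0.001, -1.0, -0.001], [0.003, 0.001, -1.0]]
wrist_force: [0.7, -0.2, -1.3]
width: 0.0323
gripper_force: 62.2
```

step_arm(
  commands=[
    {"slide": [0, 0, -0.2], "angular": [0, 0, 0], "jaw": 0},
    {"slide": [0, 0, -0.3], "angular": [0, 0, 0], "jaw": 0},
    {"slide": [0, 0, -0.3], "angular": [0, 0, 0], "jaw": 0},
    {"slide": [0, 0, -0.3], "angular": [0, 0, 0], "jaw": 0},
    {"slide": [0, 0, -0.3], "angular": [0, 0, 0], "jaw": 0},
    {"slide": [0, 0, -0.3], "angular": [0, 0, 0], "jaw": 0},
    {"slide": [0, 0, 0], "angular": [0, 0, 0], "jaw": 0},
    {"slide": [0, 0, 0], "angular": [0, 0, 0], "jaw": 0},
  ],
)

```text
time_s: 6.65
ee_pos: [0.4778, -0.2214, 0.1879]
eef_rot: [[1.0, -0.001, 0.0], [-0.001, -1.0, -0.0], [0.0, 0.0, -1.0]]
wrist_force: [0.5, -0.2, -2.2]
width: 0.0322
gripper_force: 62.2
```

Run:
```python
from h import *
m,im=snap("scene");print(robot.observe()["wrist_force"])
s0=cv2.imread("pics/scene2.png")
f=lambda i:cv2.resize(i[225:375,150:280],None,fx=3,fy=3,interpolation=cv2.INTER_CUBIC)
cv2.imwrite("pics/cmp3.png",np.hstack([f(s0),f(im[:,:,::-1])]))
```

```text
[ 0.82327281  0.33306469 -2.14159158]
```

View pics/cmp3.png

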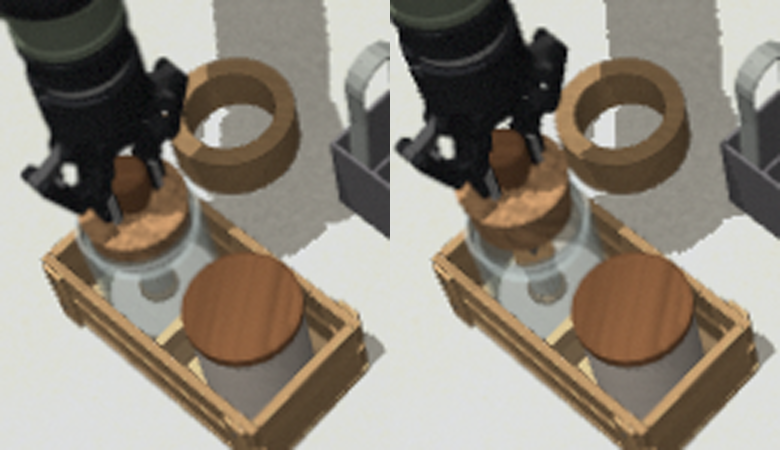

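step_arm(
  commands=[
    {"slide": [0, 0, -1.5], "angular": [0, 0, 0], "jaw": 0},
    {"slide": [0, -1, -1.5], "angular": [0, 0, 0], "jaw": 0},
    {"slide": [-0.6, -3, 0], "angular": [0, 0, 0], "jaw": 0},
    {"slide": [-0.6, -4, 0], "angular": [0, 0, 0], "jaw": 0},
    {"slide": [-0.6, -4, 0], "angular": [0, 0, 0], "jaw": 0},
    {"slide": [-0.6, -4, 0], "angular": [0, 0, 0], "jaw": 0},
    {"slide": [-0.6, -4, 0], "angular": [0, 0, 0], "jaw": 0},
    {"slide": [-0.6, -4, 0], "angular": [0, 0, 0], "jaw": 0},
  ],
)

```text
time_s: 7.5
ee_pos: [0.4415, 0.0201, 0.2178]
eef_rot: [[1.0, -0.002, 0.0], [-0.002, -1.0, 0.0], [0.0, -0.0, -1.0]]
wrist_force: [0.7, -0.3, -0.5]
width: 0.0323
gripper_force: 62.2
```

step_arm(
  commands=[
    {"slide": [-0.6, -4, 0], "angular": [0, 0, 0], "jaw": 0},
    {"slide": [-0.6, -4, 0], "angular": [0, 0, 0], "jaw": 0},
    {"slide": [-0.6, -4, 0], "angular": [0, 0, 0], "jaw": 0},
    {"slide": [-0.6, -4, 0], "angular": [0, 0, 0], "jaw": 0},
    {"slide": [-0.6, -4, 0], "angular": [0, 0, 0], "jaw": 0},
    {"slide": [-0.6, -3, 0], "angular": [0, 0, 0], "jaw": 0},
    {"slide": [0, -1.6, 0], "angular": [0, 0, 0], "jaw": 0},
    {"slide": [0, 0, 0], "angular": [0, 0, 0], "jaw": 0},
  ],
)

```text
time_s: 8.3
ee_pos: [0.4045, 0.1537, 0.2252]
eef_rot: [[0.992, 0.129, -0.012], [0.13, -0.988, 0.087], [-0.0, -0.088, -0.996]]
wrist_force: [-0.0, -1.5, -1.3]
width: 0.0324
gripper_force: 62.2
```

Run:
```python
from h import *
s=robot.observe();m,im=snap("wrist","w2");print(s["time_s"],s["ee_pos"],s["width"])
T,im2=snap("top","t2")
cv2.imwrite("pics/c4.png",np.hstack([im[::1,:, ::-1][:, :],cv2.resize(im2[180:420,180:340,::-1],(320,480))])[:, :][::1] if 0 else np.hstack([cv2.resize(im[:,:,::-1],(480,360)),cv2.resize(im2[180:420,150:363,::-1],(320,360))]))
for c in [(-.115,-.08),(-.115,.08),(.115,-.08),(.115,.08)]:
  a=.042;X=[.464+c[0]*np.cos(a)-c[1]*np.sin(a),.267+c[0]*np.sin(a)+c[1]*np.cos(a),.026]; print(proj(m,X),proj(T,X))
```

```text
8.3 [0.40454836 0.15374327 0.22520029] 0.032433659844700855
[305.15762401 255.24056861] [287.02857666 346.00233673]
[154.93609013 238.04391755] [219.11975815 347.01318471]
[325.80665117  -1.97950583] [285.26049614 248.07490342]
[143.1454491  -13.39254549] [217.85455175 249.46166104]
```

View pics/c4.png

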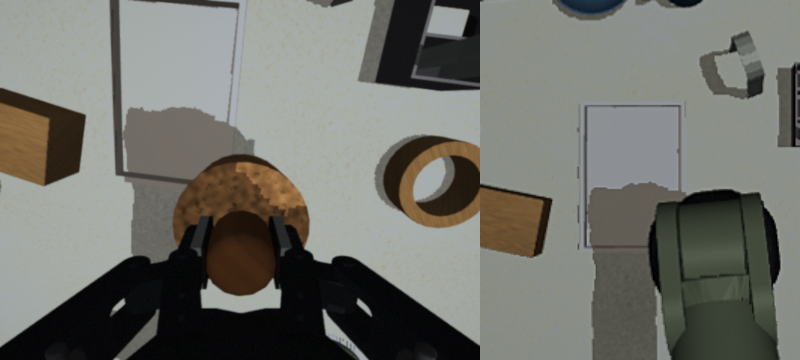

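The bung is held and upright in the gripper (wrist picture 240,240), but the arm stalled at y=0.154 and tilted. A joint limit seems likely, so I'm reading the joints.

Run:
```python
from h import *
s=robot.observe();print(np.round(s["q"],3),s["ee_pos"],np.round(s["eef_rot"],3))
```

```text
[ 0.128  0.105 -0.499  0.968  0.088  3.141] [0.40465897 0.15321527 0.22494369] [[ 0.992  0.128 -0.012]
 [ 0.129 -0.988  0.087]
 [-0.001 -0.087 -0.996]]
```

step_arm(
  commands=[
    {"slide": [0, 0, 0], "angular": [0, 0, -5], "jaw": 0},
    {"slide": [0, 0, 0], "angular": [0, 0, -8], "jaw": 0},
    {"slide": [0, 0, 0], "angular": [0, 0, -8], "jaw": 0},
    {"slide": [0, 0, 0], "angular": [0, 0, -8], "jaw": 0},
    {"slide": [0, 0, 0], "angular": [0, 0, -8], "jaw": 0},
    {"slide": [0, 0, 0], "angular": [0, 0, -8], "jaw": 0},
    {"slide": [0, 0, 0], "angular": [0, 0, 0], "jaw": 0},
    {"slide": [0, 0, 0], "angular": [0, 0, 0], "jaw": 0},
  ],
)

```text
time_s: 9.2
ee_pos: [0.4045, 0.1531, 0.2248]
eef_rot: [[0.613, 0.79, -0.012], [0.788, -0.61, 0.087], [0.061, -0.063, -0.996]]
wrist_force: [-0.8, -0.4, -1.3]
width: 0.0323
gripper_force: 62.2
```

Run:
```python
from h import *
from scipy.spatial.transform import Rotation as Ro
s=robot.observe();R=np.array(s["eef_rot"]);p=np.array(s["ee_pos"]);print(np.round(s["q"],3),p,np.round(R,3))
y=np.arctan2(R[1,0],R[0,0]);c,sn=np.cos(y),np.sin(y);Rd=np.array([[c,sn,0],[sn,-c,0],[0,0,-1.]])
print("tilt fix deg",np.degrees(Ro.from_matrix(R.T@Rd).as_rotvec()),"yaw",np.degrees(y))
print("slide after fix cm",Rd.T@(np.array([.406,.265,.218])-p)*100)
```

```text
[ 0.128  0.105 -0.499  0.968  0.088  2.358] [0.40448269 0.1531445  0.22481976] [[ 0.613  0.79  -0.012]
 [ 0.788 -0.61   0.087]
 [ 0.061 -0.063 -0.996]]
tilt fix deg [-3.61194693 -3.49969877  0.11038206] yaw 52.11945408532762
slide after fix cm [ 8.92183773 -6.74836008  0.6819757 ]
```

step_arm(
  commands=[
    {"slide": [0, 0, 0], "angular": [-3.6, -3.5, 0.1], "jaw": 0},
    {"slide": [2.2, -1.7, 0], "angular": [0, 0, 0], "jaw": 0},
    {"slide": [2.3, -1.7, 0], "angular": [0, 0, 0], "jaw": 0},
    {"slide": [2.2, -1.7, 0.3], "angular": [0, 0, 0], "jaw": 0},
    {"slide": [2.2, -1.65, 0.4], "angular": [0, 0, 0], "jaw": 0},
    {"slide": [0, 0, 3], "angular": [0, 0, 0], "jaw": 0},
    {"slide": [0, 0, 3], "angular": [0, 0, 0], "jaw": 0},
    {"slide": [0, 0, 3], "angular": [0, 0, 0], "jaw": 0},
  ],
)

```text
time_s: 10.0
ee_pos: [0.4055, 0.2656, 0.127]
eef_rot: [[0.613, 0.79, 0.001], [0.79, -0.613, 0.001], [0.001, 0.0, -1.0]]
wrist_force: [-0.4, -0.1, -0.9]
width: 0.0323
gripper_force: 62.2
```

step_arm(
  commands=[
    {"slide": [0, 0, 2.5], "angular": [0, 0, 0], "jaw": 0},
    {"slide": [0, 0, 2.5], "angular": [0, 0, 0], "jaw": 0},
    {"slide": [0, 0, 1.5], "angular": [0, 0, 0], "jaw": 0},
    {"slide": [0, 0, 0.5], "angular": [0, 0, 0], "jaw": 0},
    {"slide": [0, 0, 0.3], "angular": [0, 0, 0], "jaw": 0},
    {"slide": [0, 0, 0.2], "angular": [0, 0, 0], "jaw": 0},
    {"slide": [0, 0, 0.1], "angular": [0, 0, 0], "jaw": 0},
    {"slide": [0, 0, 0], "angular": [0, 0, 0], "jaw": 0},
  ],
)

```text
time_s: 10.8
ee_pos: [0.4057, 0.2655, 0.0525]
eef_rot: [[0.611, 0.791, 0.001], [0.791, -0.611, 0.001], [0.001, 0.0, -1.0]]
wrist_force: [-0.0, 0.1, -1.3]
width: 0.0326
gripper_force: 62.2
```

step_arm(
  commands=[
    {"slide": [0, 0, 0.1], "angular": [0, 0, 0], "jaw": 0},
    {"slide": [0, 0, 0.1], "angular": [0, 0, 0], "jaw": 0},
    {"slide": [0, 0, 0], "angular": [0, 0, 0], "jaw": 0},
    {"slide": [0, 0, 0], "angular": [0, 0, 0], "jaw": 0},
    {"slide": [0, 0, 0], "angular": [0, 0, 0], "jaw": 0},
    {"slide": [0, 0, 0], "angular": [0, 0, 0], "jaw": 0},
    {"slide": [0, 0, 0], "angular": [0, 0, 0], "jaw": 0},
    {"slide": [0, 0, 0], "angular": [0, 0, 0], "jaw": 0},
  ],
)

```text
time_s: 11.6
ee_pos: [0.4058, 0.2655, 0.051]
eef_rot: [[0.611, 0.792, 0.001], [0.792, -0.611, 0.001], [0.002, 0.001, -1.0]]
wrist_force: [-2.1, -1.1, 7.8]
width: 0.0323
gripper_force: 63.2
```

step_arm(
  commands=[
    {"slide": [0, 0, 0], "angular": [0, 0, 0], "jaw": 1},
    {"slide": [0, 0, 0], "angular": [0, 0, 0], "jaw": 1},
    {"slide": [0, 0, 0], "angular": [0, 0, 0], "jaw": 1},
    {"slide": [0, 0, 0], "angular": [0, 0, 0], "jaw": 1},
    {"slide": [0, 0, -2], "angular": [0, 0, 0], "jaw": 1},
    {"slide": [0, 0, -4], "angular": [0, 0, 0], "jaw": 1},
    {"slide": [0, 0, -4.5], "angular": [0, 0, 0], "jaw": 1},
    {"slide": [0, 0, -4.5], "angular": [0, 0, 0], "jaw": 1},
  ],
)

```text
time_s: 12.4
ee_pos: [0.4047, 0.265, 0.2012]
eef_rot: [[0.611, 0.792, -0.001], [0.792, -0.611, -0.0], [-0.001, -0.001, -1.0]]
wrist_force: [1.3, 0.6, -0.7]
width: 0.0857
gripper_force: 0.0
```

step_arm(
  commands=[
    {"slide": [0, 0, -4.5], "angular": [0, 0, -8.5], "jaw": 1},
    {"slide": [0, 0, -2], "angular": [0, 0, -8.5], "jaw": 1},
    {"slide": [0, 0, 0], "angular": [0, 0, -8.5], "jaw": 1},
    {"slide": [0, 0, 0], "angular": [0, 0, -8.5], "jaw": 1},
    {"slide": [0, 0, 0], "angular": [0, 0, -8.5], "jaw": 1},
    {"slide": [0, 0, 0], "angular": [0, 0, -8.5], "jaw": 1},
    {"slide": [0, 0, 0], "angular": [0, 0, -8.5], "jaw": 1},
    {"slide": [0, 0, 0], "angular": [0, 0, -8.5], "jaw": 1},
  ],
)

```text
time_s: 13.2
ee_pos: [0.4051, 0.2651, 0.2647]
eef_rot: [[-0.51, 0.86, -0.0], [0.86, 0.51, 0.0], [0.0, -0.0, -1.0]]
wrist_force: [-0.4, -0.0, -0.9]
width: 0.0857
gripper_force: 0.0
```

step_arm(
  commands=[
    {"slide": [0, 0, 0], "angular": [0, 0, -8.5], "jaw": 1},
    {"slide": [0, 0, 0], "angular": [0, 0, -8.5], "jaw": 1},
    {"slide": [0, 0, 0], "angular": [0, 0, -8.5], "jaw": 1},
    {"slide": [0, 0, 0], "angular": [0, 0, -8.5], "jaw": 1},
    {"slide": [0, 0, 0], "angular": [0, 0, -8.5], "jaw": 1},
    {"slide": [0, 0, 0], "angular": [0, 0, -8.5], "jaw": 1},
    {"slide": [0, 0, 0], "angular": [0, 0, -8.5], "jaw": 1},
    {"slide": [0, 0, 0], "angular": [0, 0, 0], "jaw": 1},
  ],
)

```text
time_s: 14.0
ee_pos: [0.4051, 0.2651, 0.2647]
eef_rot: [[-1.0, 0.003, -0.0], [0.003, 1.0, 0.0], [0.0, 0.0, -1.0]]
wrist_force: [-0.2, -0.1, -1.1]
width: 0.0856
gripper_force: 0.0
```

Run:
```python
from h import *
s=robot.observe();R=np.array(s["eef_rot"]);p=np.array(s["ee_pos"]);print(np.round(s["q"],3),p,np.round(R,3))
T,im=snap("top","t3");m,im2=snap("wrist","w3")
cv2.imwrite("pics/c5.png",np.hstack([cv2.resize(im2[:,:,::-1],(400,300)),cv2.resize(im[210:366,200:408,::-1],(400,300))]))
print(R.T@(np.array([.537,-.016,.27])-p)*100)
```

```text
[ 0.427  0.182 -0.298  1.091  0.     0.43 ] [0.4051058  0.26514481 0.2647375 ] [[-1.     0.003 -0.   ]
 [ 0.003  1.     0.   ]
 [ 0.     0.    -1.   ]]
[-13.27650919 -28.07331096  -0.53414158]
```

View pics/c5.png

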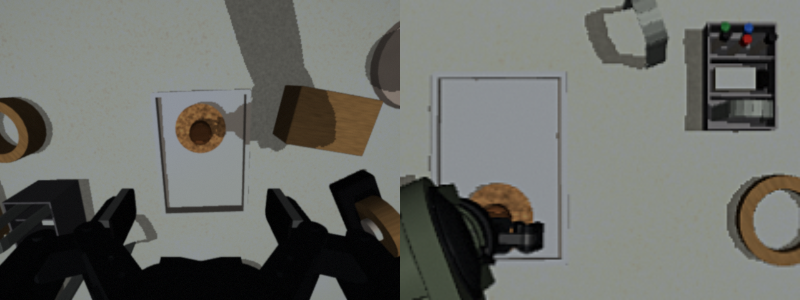

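The bung stands knob-up in the tray (crop 200,128 and 498,212). Going above the tongs for one look.

step_arm(
  commands=[
    {"slide": [-1, -2.5, 0], "angular": [0, 0, 0], "jaw": 1},
    {"slide": [-1.8, -3.8, 0], "angular": [0, 0, 0], "jaw": 1},
    {"slide": [-1.8, -3.8, 0], "angular": [0, 0, 0], "jaw": 1},
    {"slide": [-1.8, -3.8, 0], "angular": [0, 0, 0], "jaw": 1},
    {"slide": [-1.8, -3.8, 0], "angular": [0, 0, 0], "jaw": 1},
    {"slide": [-1.8, -3.8, 0], "angular": [0, 0, 0], "jaw": 1},
    {"slide": [-1.8, -3.8, 0], "angular": [0, 0, 0], "jaw": 1},
    {"slide": [-1.5, -2.8, 0], "angular": [0, 0, 0], "jaw": 1},
  ],
)

```text
time_s: 14.9
ee_pos: [0.5382, -0.0186, 0.2648]
eef_rot: [[-1.0, 0.007, 0.0], [0.007, 1.0, 0.0], [-0.0, 0.0, -1.0]]
wrist_force: [0.9, -0.3, -0.4]
width: 0.0853
gripper_force: 0.0
```

Run:
```python
from h import *
s=robot.observe();R=np.array(s["eef_rot"]);p=np.array(s["ee_pos"]);print(s["time_s"],p)
m,im=snap("wrist","w4")
print(-m[2].T@m[3],proj(m,[.537,-.016,.183]),proj(m,[.537,-.041,.143]),proj(m,[.537,.009,.143]))
```

```text
14.9 [ 0.53818482 -0.01861295  0.26478903]
[ 0.46309056 -0.0169693   0.40763798] [322.85163094 245.84639001] [290.04839736 229.83206969] [355.02148173 229.3652736 ]
```

View pics/w4.png

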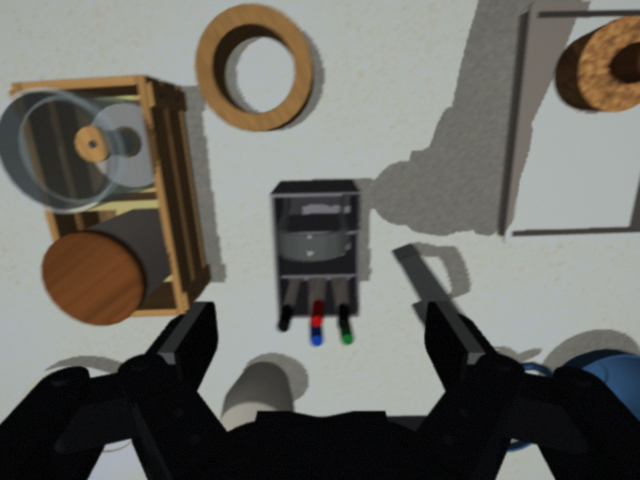

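The jar, open with the reel inside (reel top about 93,143), is at the left, and the caddy is in the centre with the small tongs' bow about (312,240). That was my tenth picture, so I'll work from numbers from here on: intensity profiles for the bow, and circles and colour for the reel and jar.

Run:
```python
from h import *
im=cv2.imread("pics/w4.png");g=cv2.cvtColor(im,6)
np.set_printoptions(linewidth=250)
print("cols",np.arange(268,368,2))
for v in range(196,276,5): print(v,g[v,268:368:2])
h=cv2.cvtColor(im,cv2.COLOR_BGR2HSV)
mk=cv2.inRange(h,(5,70,120),(25,255,255));mk[:, :60]=0;mk[:,125:]=0;mk[:115]=0;mk[175:]=0
n,l,st,c=cv2.connectedComponentsWithStats(mk);print(st[1:],c[1:])
```

```text
cols [268 270 272 274 276 278 280 282 284 286 288 290 292 294 296 298 300 302 304 306 308 310 312 314 316 318 320 322 324 326 328 330 332 334 336 338 340 342 344 346 348 350 352 354 356 358 360 362 364 366]
196 [167 143 120 109  98  97  99  98  99  97  96  96  97  98  97  97  96  96  91  93  90  90  89  88  86  85  85  83  83  83  79  81  80  78  79  75  70  55  52  55  52  43  35  34  37  56  84 104 109 109]
201 [170 148 102  64  26  22  22  28  41  46  40  45  53  55  54  56  55  56  54  55  55  55  54  57  56  57  56  56  56  55  54  54  56  54  55  52  45  46  50  55  50  34  22  23  36  55  80  98 108 110]
206 [170 150 111  69  30  23  22  29  38  42  37  44  53  55  54  54  58  72  87  97 108 112 112 111 110 112 109 109 111 108  95  87  91 105 108  98  73  55  66  83  87  61  27  21  32  52  84 102 111 108]
211 [172 154 121  74  35  23  26  31  40  39  41  51  55  55  53  56  56  83 108 113 112 111 110 110 110 110 108 108 109 107 109 108 106 108 106  93  66  61  83  96  90  57  27  26  33  55  79 100 107 107]
216 [177 157 124  79  42  23  28  38  42  40  33  31  29  29  27  28 
[... 1756 characters left out ...]
 35  65  91 106 108 107 107]
261 [176 177 167 139  92  51  25  22  27  31  29  32  40  38  42  43  45  52  52  53  54  54  54  51  49  45  45  40  36  31  28  28  28  27  25  27  26  27  27  27  28  27  28  36  66  90 103 105 108 106]
266 [178 175 168 143  99  57  26  25  26  26  29  25  26  28  26  27  24  28  25  27  28  29  26  27  27  26  28  27  27  26  26  28  27  27  26  26  29  27  26  26  25  25  27  36  66  92 103 104 107 108]
271 [177 177 174 151 107  62  31  25  26  29  28  26  29  26  27  27  28  27  25  28  29  26  26  27  27  27  28  27  27  27  27  26  28  26  29  28  24  28  26  26  26  30  29  37  67  92 102 105 107 110]
[[ 75 126  31  37 795]] [[ 90.22138365 144.02641509]]
```

step_arm(
  commands=[
    {"slide": [0.1, -0.5, 2], "angular": [0, 0, 0], "jaw": 1},
    {"slide": [0, 0, 3.5], "angular": [0, 0, 0], "jaw": 1},
    {"slide": [0, 0, 3.5], "angular": [0, 0, 0], "jaw": 1},
    {"slide": [0, 0, 3.5], "angular": [0, 0, 0], "jaw": 1},
    {"slide": [0, 0, 2], "angular": [0, 0, 0], "jaw": 0.8},
    {"slide": [0, 0, 0], "angular": [0, 0, 0], "jaw": 0.65},
    {"slide": [0, 0, 0], "angular": [0, 0, 0], "jaw": 0.6},
    {"slide": [0, 0, 0], "angular": [0, 0, 0], "jaw": 0.6},
  ],
)

```text
time_s: 15.75
ee_pos: [0.5376, -0.0213, 0.1214]
eef_rot: [[-1.0, 0.003, 0.003], [0.003, 1.0, -0.0], [-0.003, -0.0, -1.0]]
wrist_force: [-0.1, -0.1, -0.3]
width: 0.0512
gripper_force: 0.1
```

step_arm(
  commands=[
    {"slide": [0, 0, 0], "angular": [0, 0, 0], "jaw": 0.56},
    {"slide": [0, 0, 0], "angular": [0, 0, 0], "jaw": 0.56},
    {"slide": [0, 0, 0], "angular": [0, 0, 0], "jaw": 0.56},
    {"slide": [0, 0, 0], "angular": [0, 0, 0], "jaw": 0.56},
    {"slide": [0, 0, 0], "angular": [0, 0, 0], "jaw": 0.56},
    {"slide": [0, 0, 0], "angular": [0, 0, 0], "jaw": 0.56},
    {"slide": [0, 0, 0], "angular": [0, 0, 0], "jaw": 0.56},
    {"slide": [0, 0, 0], "angular": [0, 0, 0], "jaw": 0.56},
  ],
)

```text
time_s: 16.55
ee_pos: [0.5378, -0.0209, 0.1214]
eef_rot: [[-1.0, 0.003, 0.003], [0.003, 1.0, 0.001], [-0.003, 0.001, -1.0]]
wrist_force: [-0.1, 1.4, 7.2]
width: 0.0479
gripper_force: 11.9
```

step_arm(
  commands=[
    {"slide": [0, 0, -1], "angular": [0, 0, 0], "jaw": 0.56},
    {"slide": [0, 0, -2.5], "angular": [0, 0, 0], "jaw": 0.56},
    {"slide": [0, 0, -3], "angular": [0, 0, 0], "jaw": 0.56},
    {"slide": [0, 0, -3], "angular": [0, 0, 0], "jaw": 0.56},
    {"slide": [0, 0, -3], "angular": [0, 0, 0], "jaw": 0.56},
    {"slide": [0, 0, -3], "angular": [0, 0, 0], "jaw": 0.56},
    {"slide": [0, 0, -2], "angular": [0, 0, 0], "jaw": 0.56},
    {"slide": [0, 0, 0], "angular": [0, 0, 0], "jaw": 0.56},
  ],
)

```text
time_s: 17.35
ee_pos: [0.5379, -0.0217, 0.2985]
eef_rot: [[-1.0, 0.003, 0.006], [0.003, 1.0, -0.001], [-0.006, -0.001, -1.0]]
wrist_force: [-0.1, 0.5, -1.4]
width: 0.0485
gripper_force: 8.2
```

Run:
```python
from h import *
np.set_printoptions(linewidth=250)
s=robot.observe();print(s["time_s"],s["ee_pos"],s["width"],s["gripper_force"],s["wrist_force"])
m,im=snap("wrist","w5");T,it=snap("top","t5");S,isc=snap("scene","s5")
import pickle;pickle.dump((m,T,S),open("m5.pkl","wb"))
print("wrist pred reel top",proj(m,[.478,-.221,.076]),"rim",proj(m,[.478,-.221,.130]),"top pred",proj(T,[.478,-.221,.076]))
for n,i,md in(("wrist",im,m),("top",it,T),("scene",isc,S)):
  u,v=proj(md,[.478,-.221,.076]).astype(int); k=30 if n=="wrist" else 16
  h=cv2.cvtColor(i,cv2.COLOR_RGB2HSV);mk=cv2.inRange(h,(5,80,60),(25,255,255))[max(v-k,0):v+k,max(u-k,0):u+k]
  c,l,st,ce=cv2.connectedComponentsWithStats(mk)
  for q in range(1,c):
    if st[q,4]>15:
      uv=ce[q]+[max(u-k,0),max(v-k,0)];print(n,st[q],uv,onplane(md,uv,.076))
  st_=2 if n=="wrist" else 1
  if n!="scene":
   print(n,"hue/sat/val sat grid origin",u-k,v-k);print(h[v-k:v+k:2*st_,u-k:u+k:st_,1])
```

```text
17.35 [ 0.53788735 -0.0216839   0.29847536] 0.048484191140574624 8.168834129683091 [-0.14405685  0.48863113 -1.40356418]
wrist pred reel top [119.76406059 145.2756433 ] rim [ 85.94173382 148.4669727 ] top pred [463.88806288 295.89862438]
wrist [ 12   8  34  33 844] [117.25473934 139.30687204] [ 0.47222838 -0.22256484  0.076     ]
wrist hue/sat/val sat grid origin 89 115
[[ 28  33  39  39  28  39  47  50  54  60  58  54  53  49  23  10   2   6  14  17  18  17  17  14   4   4   2   2   2   4]
 [ 33  28  33  32  26  41  41  46  59  54  58  56  46  24  22  20  16   4   4  13  14  17  18  17  17   9   2   4   4   5]
 [ 22  33  31  32  32  32  42  44  50  54  74  96  82  86  86  62  46  26   9   6   8  15  16  18  19  14   6  13   6   4]
 [ 28  22  22  26  32  36  31  53 100 127 128 131 132 133 131 132 133 133 133  89   9   8  15  13  17  19  17  11  40  59]
 [ 22  29  37  31  33  27  45 122 131 131 130 130 130 132 134 133 134 130 130 131 105  36  13  16  20  23  24  25  21  12]
 [ 37  28  32  32  32  33  87 131 134 131 132 130 129 127 127 131 133 131 132 132 129  99  51  12  18  23  26  2
[... 2811 characters left out ...]
47  47  52  36  58  52  48  48  50  50  50  47  50  51  46  50  50  54  47  65 119  89  34  21  25  27  44  65  65  61  57]
 [ 47  47  47  54  98  44  49  52  51  52  54  50  48  48  52  50  48  51  52  56  27  27  28  26  24  26  38  67  65  66  59  57]
 [ 47  50  47  53  41  50  48  50  50  47  53  49  52  51  52  49  49  50  52  40  27  31  30  28  28  44  69  67  64  64  59  58]
 [ 50  49  47  53  49  46  48  44  53  48  51  50  47  54  48  51  50  49  53  31  30  31  28  38  66  64  61  65  65  65  63  75]]
scene [  8   9  14  11 110] [197.2        307.30909091] [ 0.46912426 -0.22133951  0.076     ]
scene [28 25  4  7 19] [212.94736842 321.73684211] [ 0.52483056 -0.22233622  0.076     ]
```

step_arm(
  commands=[
    {"slide": [0.8, -1.5, 0], "angular": [0, 0, 0], "jaw": 0.56},
    {"slide": [1, -3, 0], "angular": [0, 0, 0], "jaw": 0.56},
    {"slide": [1, -3.2, 0], "angular": [0, 0, 0], "jaw": 0.56},
    {"slide": [1, -3.3, 0], "angular": [0, 0, 0], "jaw": 0.56},
    {"slide": [1, -3.5, 0], "angular": [0, 0, 0], "jaw": 0.56},
    {"slide": [1, -3, 0], "angular": [0, 0, 0], "jaw": 0.56},
    {"slide": [0.6, -2.5, 0], "angular": [0, 0, 0], "jaw": 0.56},
    {"slide": [0, 0, 0], "angular": [0, 0, 0], "jaw": 0.56},
  ],
)

```text
time_s: 18.3
ee_pos: [0.4703, -0.2233, 0.2929]
eef_rot: [[-1.0, 0.007, -0.003], [0.007, 1.0, 0.001], [0.003, 0.001, -1.0]]
wrist_force: [-0.4, 1.1, -1.7]
width: 0.0478
gripper_force: 8.2
```

Run:
```python
from h import *
np.set_printoptions(linewidth=250)
s=robot.observe();p=np.array(s["ee_pos"]);R=np.array(s["eef_rot"]);print(s["time_s"],p,s["width"],s["gripper_force"],R[:,2],np.round(s["q"],2))
m,im=snap("wrist","w6")
print("reel pred",proj(m,[.472,-.2226,.076]),"rim c",proj(m,[.478,-.221,.13]),[proj(m,[.478+a,-.221+b,.13]) for a,b in((.048,0),(-.048,0),(0,.048),(0,-.048))])
g=p+R@np.array([0,0,-.022])
print("tips pred",[proj(m,p+R@np.array([a,b,.118])) for a in(-.01,.01) for b in(-.026,.026)],"bow",[proj(m,g+R@np.array([a,0,-.040])) for a in(-.009,.009)])
g=cv2.cvtColor(im,7)
print("cols",np.arange(240,410,3))
for v in range(60,340,8): print(v,g[v,240:410:3])
```

```text
18.3 [ 0.47032779 -0.2233453   0.2929255 ] 0.04782532664027891 8.182848811484291 [-2.76039345e-03  9.03699196e-04 -9.99995782e-01] [-0.58  0.24 -0.15  1.18 -0.   -0.58]
reel pred [320.09214515 208.01106513] rim c [321.92576655 227.30230881] [array([322.25393124, 277.35585112]), array([321.5664812 , 172.66221185]), array([376.00318797, 226.90749448]), array([267.85396026, 227.70790354])]
tips pred [array([285.37605542, 245.03084628]), array([353.02519733, 245.01012644]), array([284.59970424, 219.74813442]), array([353.72561993, 219.72945957])] bow [array([316.93085364, 435.71623142]), array([316.69985132, 383.78054752])]
cols [240 243 246 249 252 255 258 261 264 267 270 273 276 279 282 285 288 291 294 297 300 303 306 309 312 315 318 321 324 327 330 333 336 339 342 345 348 351 354 357 360 363 366 369 372 375 378 381 384 387 390 393 396 399 402 405 408]
60 [181 183 183 182 184 181 176 180 183 181 181 184 184 182 180 183 183 181 185 184 183 183 182 183 183 182 182 180 183 184 180 183 183 183 183 183 185 183 183 183 183 183 182 184 185 183 185 183 184 183 183 183 183 184 183 182 183]
68 [
[... 7190 characters left out ...]
16 [ 44  44  45  32   5   6  23  49  50  43  40  39  50 124  44  46  66  71  72  71  66  67  68  70  73  72  70  70  73  76  75  74  76  73  74  73  76  77  78  76  74  50  39  36  40  45  49  48   8   8   7  37  43  43  44  40  11]
324 [ 43  43  33   3   8  19  48  48  44  41  37  38  81 131  66  64  66  68  69  68  70  70  68  70  71  75  77  74  75  76  75  77  77  79  78  74  73  77  77  78  78  72  40  40  38  39  47  46  45  10   5   5  37  43  43  43  45]
332 [ 45  34   8   4  13  48  48  46  40  40  39  37 109 132  93  65  68  69  70  69  73  77  76  75  76  77  76  77  80  78  80  77  74  76  78  80  79  79  77  75  72  70  48  38  38  39  41  46  50  47  11   3   6  36  43  46  45]
```

Run:
```python
from h import *
np.set_printoptions(linewidth=250)
m=cam("wrist");im=cv2.imread("pics/w6.png");h=cv2.cvtColor(im,cv2.COLOR_BGR2HSV)
print(np.arange(296,348,2))
for v in range(176,232,3): print(v,h[v,296:348:2,1])
mk=cv2.inRange(h,(5,80,30),(25,255,255));mk[:178]=0;mk[228:]=0;mk[:,:296]=0;mk[:,346:]=0
c,l,st,ce=cv2.connectedComponentsWithStats(mk)
for q in range(1,c):
  if st[q,4]>20: print(st[q],ce[q],onplane(m,ce[q],.076))
print([proj(m,[.47+a,-.2226+b,.076]) for a,b in((.016,0),(-.016,0),(0,.016),(0,-.016))])
```

```text
[296 298 300 302 304 306 308 310 312 314 316 318 320 322 324 326 328 330 332 334 336 338 340 342 344 346]
176 [14  2  4  3  6  9 11 14 16 17 16 17 16 16 15 15 18 16 17 17 13 10  9  8  7  6]
179 [ 5  8 10 11 17 13 12  9  8 10 11  9  5  7  7  7  9  9  8 11 11 13 15 18 13 10]
182 [11 16 14 12  8 10  5  7 11 18 18 23 23 21 21 22 21 17 16  9  6  8  9 13 11 13]
185 [12 11  8  4 11 20 22 22 24 26 36 49 68 56 40 27 24 21 20 20 23 19 18 17  5  8]
188 [  8   9  21  21  22  24  23  26  45 115 133 133 135 134 133 132  81  32  20  20  20  20  21  22  21  20]
191 [ 18  22  21  24  23  22  24  71 131 127  89  59  70  45  57 100 122 127  42  21  20  19  22  22  21  21]
194 [ 19  22  23  22  22  22  47 126 113 100 119 130 135 133 126 116 100 125 112  31  21  21  23  22  22  19]
197 [ 21  24  21  22  19  26  81 136 131 128 129 136 137 135 135 140 136 132 135  45  20  20  21  21  22  23]
200 [ 22  21  21  22  23  27 100 133 132 130 128 132 134 134 137 135 136 136 132  48  21  21  22  22  21  21]
203 [ 21  21  21  24  21  55 126 133 132 132 130 131 144 139 135 136 136 139 137  99  27  19  21  21  22  23
[... 450 characters left out ...]
  22  19  21  19  22  50 110 132 134 134 133 132 132 128 131 134 131  97  34  19  21  23  22  19  22]
221 [ 21  21  21  19  20  22  22  28  69 115 131 132 132 131 127 125 107  52  21  23  21  21  23  22  21  23]
224 [20 21 21 19 20 22 22 20 23 26 32 41 56 60 41 29 25 23 23 23 21 23 24 22 21 21]
227 [41 26 21 21 21 21 23 23 23 25 20 23 22 23 25 20 24 23 21 21 21 21 22 23 21 21]
230 [52 52 33 25 23 22 22 24 20 23 23 23 22 23 22 22 20 21 20 19 23 23 22 24 28 45]
[306 186  30  38 855] [320.56140351 205.17309942] [ 0.46950034 -0.22030005  0.076     ]
[array([318.44258087, 220.81891953]), array([318.19815325, 190.13050055]), array([333.92144026, 205.56956823]), array([302.72138968, 205.76601405])]
```

Run:
```python
from h import *
s=robot.observe();print(s["ee_pos"],np.round(s["eef_rot"],4),s["width"],s["joint_vel"])
```

```text
[ 0.47068986 -0.22182072  0.29307538] [[-1.      0.0057 -0.0024]
 [ 0.0057  1.      0.002 ]
 [ 0.0024  0.002  -1.    ]] 0.04791995277013247 [ 0.03812546 -0.01067771 -0.00118177  0.00863781  0.01251802  0.00798475]
```

step_arm(
  commands=[
    {"slide": [-0.35, 0, 0], "angular": [0, 0, 0], "jaw": 0.56},
    {"slide": [0, 0, 0], "angular": [0, 0, 0], "jaw": 0.56},
    {"slide": [0, 0, 1], "angular": [0, 0, 0], "jaw": 0.56},
    {"slide": [0, 0, 2], "angular": [0, 0, 0], "jaw": 0.56},
    {"slide": [0, 0, 2], "angular": [0, 0, 0], "jaw": 0.56},
    {"slide": [0, 0, 2], "angular": [0, 0, 0], "jaw": 0.56},
    {"slide": [0, 0, 1], "angular": [0, 0, 0], "jaw": 0.56},
    {"slide": [0, 0, 0], "angular": [0, 0, 0], "jaw": 0.56},
  ],
)

```text
time_s: 19.15
ee_pos: [0.4744, -0.2198, 0.213]
eef_rot: [[-1.0, 0.002, -0.003], [0.002, 1.0, 0.002], [0.003, 0.002, -1.0]]
wrist_force: [-0.1, 0.6, 0.0]
width: 0.0479
gripper_force: 8.2
```

step_arm(
  commands=[
    {"slide": [0, -0.15, 1], "angular": [0, 0, 0], "jaw": 0.56},
    {"slide": [0, 0, 1.2], "angular": [0, 0, 0], "jaw": 0.56},
    {"slide": [0, 0, 1.2], "angular": [0, 0, 0], "jaw": 0.56},
    {"slide": [0, 0, 1.2], "angular": [0, 0, 0], "jaw": 0.56},
    {"slide": [0, 0, 1.2], "angular": [0, 0, 0], "jaw": 0.56},
    {"slide": [0, 0, 0.6], "angular": [0, 0, 0], "jaw": 0.56},
    {"slide": [0, 0, 0], "angular": [0, 0, 0], "jaw": 0.56},
    {"slide": [0, 0, 0], "angular": [0, 0, 0], "jaw": 0.56},
  ],
)

```text
time_s: 19.95
ee_pos: [0.4755, -0.2225, 0.1508]
eef_rot: [[-1.0, 0.003, 0.0], [0.003, 1.0, 0.0], [-0.0, 0.0, -1.0]]
wrist_force: [0.2, -0.8, -0.8]
width: 0.0481
gripper_force: 8.2
```

step_arm(
  commands=[
    {"slide": [0, 0, 0], "angular": [0, 0, 0], "jaw": 0.54},
    {"slide": [0, 0, 0], "angular": [0, 0, 0], "jaw": 0.52},
    {"slide": [0, 0, 0], "angular": [0, 0, 0], "jaw": 0.5},
    {"slide": [0, 0, 0], "angular": [0, 0, 0], "jaw": 0.48},
    {"slide": [0, 0, 0], "angular": [0, 0, 0], "jaw": 0.46},
    {"slide": [0, 0, 0], "angular": [0, 0, 0], "jaw": 0.46},
    {"slide": [0, 0, 0], "angular": [0, 0, 0], "jaw": 0.46},
    {"slide": [0, 0, 0], "angular": [0, 0, 0], "jaw": 0.46},
  ],
)

```text
time_s: 20.75
ee_pos: [0.4759, -0.2228, 0.1514]
eef_rot: [[-1.0, 0.003, 0.001], [0.003, 1.0, -0.0], [-0.001, -0.0, -1.0]]
wrist_force: [0.2, 0.3, 6.1]
width: 0.0433
gripper_force: 60.5
```

step_arm(
  commands=[
    {"slide": [0, 0, -0.5], "angular": [0, 0, 0], "jaw": 0.46},
    {"slide": [0, 0, -1.5], "angular": [0, 0, 0], "jaw": 0.46},
    {"slide": [0, 0, -2.5], "angular": [0, 0, 0], "jaw": 0.46},
    {"slide": [0, 0, -2.5], "angular": [0, 0, 0], "jaw": 0.46},
    {"slide": [0, 0, -2.5], "angular": [0, 0, 0], "jaw": 0.46},
    {"slide": [0, 0, -2.5], "angular": [0, 0, 0], "jaw": 0.46},
    {"slide": [0, 0, -2], "angular": [0, 0, 0], "jaw": 0.46},
    {"slide": [0, 0, -1], "angular": [0, 0, 0], "jaw": 0.46},
  ],
)

```text
time_s: 21.55
ee_pos: [0.4756, -0.2227, 0.3023]
eef_rot: [[-1.0, 0.003, 0.001], [0.003, 1.0, -0.0], [-0.001, -0.0, -1.0]]
wrist_force: [0.1, 0.2, -2.0]
width: 0.0433
gripper_force: 61.1
```

Run:
```python
from h import *
s=robot.observe();p=np.array(s["ee_pos"]);R=np.array(s["eef_rot"]);print(s["time_s"],p,s["width"],s["gripper_force"],s["wrist_force"],np.round(s["q"],2))
for n in("scene","wrist"):
  m,im=snap(n,"x"+n);h=cv2.cvtColor(im,cv2.COLOR_RGB2HSV)
  # old reel spot in jar vs. predicted lifted spot
  for nm,X in(("jar floor spot",[.473,-.2215,.076]),("lifted top",p+R@[0,0,.118-.045+0.0]),("lifted bottom",p+R@[0,0,.118+.017])):
    u,v=proj(m,X).astype(int);w=h[max(v-14,0):v+15,max(u-14,0):u+15];mk=cv2.inRange(w,(5,80,40),(25,255,255));print(n,nm,u,v,"wood px",int((mk>0).sum()))
T=cam("top")
print(R.T@(np.array([.518,.269,.30])-p)*100)
```

```text
21.55 [ 0.47556587 -0.22269907  0.30229573] 0.043265752460342415 61.10289931297302 [ 0.11064955  0.22277184 -1.95485451] [-0.58  0.24 -0.13  1.2   0.   -0.58]
scene jar floor spot 198 308 wood px 2
scene lifted top 185 272 wood px 138
scene lifted bottom 190 288 wood px 110
wrist jar floor spot 321 200 wood px 201
wrist lifted top 319 250 wood px 769
wrist lifted bottom 319 225 wood px 614
[-4.10308379 49.18189527  0.21194182]
```

step_arm(
  commands=[
    {"slide": [0, 1, 0], "angular": [0, 0, 0], "jaw": 0.46},
    {"slide": [0, 2, 0], "angular": [0, 0, 0], "jaw": 0.46},
    {"slide": [0, 3, 0], "angular": [0, 0, 0], "jaw": 0.46},
    {"slide": [0, 3.5, 0], "angular": [0, 0, 0], "jaw": 0.46},
    {"slide": [0, 3.5, 0], "angular": [0, 0, 0], "jaw": 0.46},
    {"slide": [0, 3.5, 0], "angular": [0, 0, 0], "jaw": 0.46},
    {"slide": [0, 3.5, 0], "angular": [0, 0, 0], "jaw": 0.46},
    {"slide": [0, 3.5, 0], "angular": [0, 0, 0], "jaw": 0.46},
  ],
)

```text
time_s: 22.45
ee_pos: [0.4746, 0.0146, 0.2993]
eef_rot: [[-1.0, 0.003, -0.003], [0.003, 1.0, 0.001], [0.003, 0.001, -1.0]]
wrist_force: [0.7, -0.3, -1.5]
width: 0.0433
gripper_force: 61.2
```

step_arm(
  commands=[
    {"slide": [-0.5, 3.5, 0], "angular": [0, 0, 0], "jaw": 0.46},
    {"slide": [-0.6, 3.5, 0], "angular": [0, 0, 0], "jaw": 0.46},
    {"slide": [-0.6, 3.5, 0], "angular": [0, 0, 0], "jaw": 0.46},
    {"slide": [-0.6, 3.5, 0], "angular": [0, 0, 0], "jaw": 0.46},
    {"slide": [-0.6, 3.5, 0], "angular": [0, 0, 0], "jaw": 0.46},
    {"slide": [-0.6, 3.5, 0], "angular": [0, 0, 0], "jaw": 0.46},
    {"slide": [-0.5, 3, 0], "angular": [0, 0, 0], "jaw": 0.46},
    {"slide": [0, 1.7, 0], "angular": [0, 0, 0], "jaw": 0.46},
  ],
)

```text
time_s: 23.25
ee_pos: [0.5156, 0.2717, 0.2989]
eef_rot: [[-1.0, 0.001, -0.003], [0.001, 1.0, -0.0], [0.003, -0.0, -1.0]]
wrist_force: [0.3, 1.0, -1.0]
width: 0.0433
gripper_force: 61.2
```

step_arm(
  commands=[
    {"slide": [0, 0, 0], "angular": [0, 0, 0], "jaw": 0.46},
    {"slide": [0, 0, 1.5], "angular": [0, 0, 0], "jaw": 0.46},
    {"slide": [0, 0, 2.5], "angular": [0, 0, 0], "jaw": 0.46},
    {"slide": [0, 0, 2.5], "angular": [0, 0, 0], "jaw": 0.46},
    {"slide": [0, 0, 2.5], "angular": [0, 0, 0], "jaw": 0.46},
    {"slide": [0, 0, 2], "angular": [0, 0, 0], "jaw": 0.46},
    {"slide": [0, 0, 1], "angular": [0, 0, 0], "jaw": 0.46},
    {"slide": [0, 0, 0], "angular": [0, 0, 0], "jaw": 0.46},
  ],
)

```text
time_s: 24.05
ee_pos: [0.5154, 0.2681, 0.1794]
eef_rot: [[-1.0, 0.004, -0.003], [0.004, 1.0, -0.001], [0.003, -0.001, -1.0]]
wrist_force: [1.0, 0.5, -1.2]
width: 0.0436
gripper_force: 61.3
```

Run:
```python
from h import *
s=robot.observe();p=np.array(s["ee_pos"]);R=np.array(s["eef_rot"]);print(s["time_s"],p,s["width"],s["wrist_force"],np.round(R,4).tolist())
for n in("scene","top"):
  m,im=snap(n,"y"+n);h=cv2.cvtColor(im,cv2.COLOR_RGB2HSV);X=p+R@[0,0,.105]
  u,v=proj(m,X).astype(int);k=35;mk=cv2.inRange(h[v-k:v+k,u-k:u+k],(5,80,40),(25,255,255));c,l,st,ce=cv2.connectedComponentsWithStats(mk)
  print(n,"pred reel centre",u,v,"axis ends",proj(m,p+R@[0,0,.1354]),proj(m,p+R@[0,0,.0754]))
  for q in range(1,c):
    if st[q,4]>8: print(st[q]+[u-k,v-k,0,0,0],ce[q]+[u-k,v-k])
```

```text
24.05 [0.51539842 0.26809319 0.17940948] 0.04359091796787376 [ 0.96206406  0.50766373 -1.16149951] [[-1.0, 0.0038, -0.0032], [0.0038, 1.0, -0.0012], [0.0032, -0.0012, -1.0]]
scene pred reel centre 346 197 axis ends [346.56415033 204.77784956] [347.40568671 189.99015105]
[348 162   3   9  17] [348.88235294 165.58823529]
[358 162  10   7  30] [361.4        163.93333333]
[311 171  19  33 532] [318.96804511 187.51691729]
[347 185   5  10  40] [348.85  189.625]
[341 202  10   6  30] [345.66666667 205.3       ]
top pred reel centre 250 275 axis ends [251.49302814 275.67221119] [248.48276563 274.90412117]
[255 306   8   4  23] [257.69565217 307.86956522]
```

step_arm(
  commands=[
    {"slide": [0, 0, 1.2], "angular": [0, 0, 0], "jaw": 0.46},
    {"slide": [0, 0, 1.2], "angular": [0, 0, 0], "jaw": 0.46},
    {"slide": [0, 0, 0.7], "angular": [0, 0, 0], "jaw": 0.46},
    {"slide": [0, 0, 0.4], "angular": [0, 0, 0], "jaw": 0.46},
    {"slide": [0, 0, 0.2], "angular": [0, 0, 0], "jaw": 0.46},
    {"slide": [0, 0, 0], "angular": [0, 0, 0], "jaw": 0.46},
    {"slide": [0, 0, 0], "angular": [0, 0, 0], "jaw": 0.46},
    {"slide": [0, 0, 0], "angular": [0, 0, 0], "jaw": 0.46},
  ],
)

```text
time_s: 24.95
ee_pos: [0.5171, 0.2695, 0.1444]
eef_rot: [[-1.0, 0.003, 0.001], [0.003, 1.0, 0.001], [-0.001, 0.001, -1.0]]
wrist_force: [-0.7, 0.1, -0.9]
width: 0.0439
gripper_force: 61.3
```

step_arm(
  commands=[
    {"slide": [0, 0, 0.2], "angular": [0, 0, 0], "jaw": 0.46},
    {"slide": [0, 0, 0.1], "angular": [0, 0, 0], "jaw": 0.46},
    {"slide": [0, 0, 0], "angular": [0, 0, 0], "jaw": 0.46},
    {"slide": [0, 0, 0], "angular": [0, 0, 0], "jaw": 0.46},
    {"slide": [0, 0, 0.1], "angular": [0, 0, 0], "jaw": 0.46},
    {"slide": [0, 0, 0], "angular": [0, 0, 0], "jaw": 0.46},
    {"slide": [0, 0, 0], "angular": [0, 0, 0], "jaw": 0.46},
    {"slide": [0, 0, 0], "angular": [0, 0, 0], "jaw": 0.46},
  ],
)

```text
time_s: 25.75
ee_pos: [0.5168, 0.2694, 0.1399]
eef_rot: [[-1.0, 0.003, 0.0], [0.003, 1.0, 0.0], [-0.0, 0.0, -1.0]]
wrist_force: [0.2, -0.7, -0.8]
width: 0.0441
gripper_force: 61.3
```

step_arm(
  commands=[
    {"slide": [0, 0, 0.1], "angular": [0, 0, 0], "jaw": 0.46},
    {"slide": [0, 0, 0], "angular": [0, 0, 0], "jaw": 0.46},
    {"slide": [0, 0, 0], "angular": [0, 0, 0], "jaw": 0.46},
    {"slide": [0, 0, 0.1], "angular": [0, 0, 0], "jaw": 0.46},
    {"slide": [0, 0, 0], "angular": [0, 0, 0], "jaw": 0.46},
    {"slide": [0, 0, 0], "angular": [0, 0, 0], "jaw": 0.46},
    {"slide": [0, 0, 0], "angular": [0, 0, 0], "jaw": 0.46},
    {"slide": [0, 0, 0], "angular": [0, 0, 0], "jaw": 0.46},
  ],
)

```text
time_s: 26.55
ee_pos: [0.5177, 0.2699, 0.1392]
eef_rot: [[-1.0, 0.003, 0.002], [0.003, 1.0, 0.002], [-0.002, 0.002, -1.0]]
wrist_force: [-0.4, 0.6, 7.2]
width: 0.0439
gripper_force: 61.6
```

step_arm(
  commands=[
    {"slide": [0, 0, 0], "angular": [0, 0, 0], "jaw": 0.52},
    {"slide": [0, 0, 0], "angular": [0, 0, 0], "jaw": 0.53},
    {"slide": [0, 0, 0], "angular": [0, 0, 0], "jaw": 0.54},
    {"slide": [0, 0, 0], "angular": [0, 0, 0], "jaw": 0.55},
    {"slide": [0, 0, 0], "angular": [0, 0, 0], "jaw": 0.56},
    {"slide": [0, 0, 0], "angular": [0, 0, 0], "jaw": 0.56},
    {"slide": [0, 0, 0], "angular": [0, 0, 0], "jaw": 0.56},
    {"slide": [0, 0, 0], "angular": [0, 0, 0], "jaw": 0.56},
  ],
)

```text
time_s: 27.35
ee_pos: [0.5167, 0.2694, 0.1379]
eef_rot: [[-1.0, 0.003, 0.0], [0.003, 1.0, 0.0], [-0.0, 0.0, -1.0]]
wrist_force: [0.6, -0.4, -0.6]
width: 0.0477
gripper_force: 8.3
```

Run:
```python
from h import *
s=robot.observe();p=np.array(s["ee_pos"]);R=np.array(s["eef_rot"]);print(s["time_s"],p,s["width"],s["gripper_force"],s["wrist_force"])
for n in("scene",):
  m,im=snap(n,"z"+n);h=cv2.cvtColor(im,cv2.COLOR_RGB2HSV);X=[p[0],p[1],.034]
  u,v=proj(m,X).astype(int);k=30;mk=cv2.inRange(h[v-k:v+k,u-k:u+k],(5,80,40),(25,255,255));c,l,st,ce=cv2.connectedComponentsWithStats(mk)
  print(n,"pred reel centre",u,v,"ends",proj(m,[p[0],p[1],.007]),proj(m,[p[0],p[1],.064]))
  for q in range(1,c):
    if st[q,4]>8: print(st[q]+[u-k,v-k,0,0,0],ce[q]+[u-k,v-k])
```

```text
27.35 [0.51672852 0.26942372 0.13790323] 0.04771162439903937 8.31836397643201 [ 0.58282349 -0.37351971 -0.61063974]
scene pred reel centre 347 207 ends [346.94530923 213.46231533] [347.67359294 199.95880721]
[317 177  14  27 307] [322.39413681 189.01628664]
[346 196   7   9  50] [348.86 199.92]
[345 212   7   5  16] [348.375 214.25 ]
```

step_arm(
  commands=[
    {"slide": [0, 0, -0.4], "angular": [0, 0, 0], "jaw": 0.56},
    {"slide": [0, 0, -0.8], "angular": [0, 0, 0], "jaw": 0.56},
    {"slide": [0, 0, -1.2], "angular": [0, 0, 0], "jaw": 0.56},
    {"slide": [0, 0, -1.5], "angular": [0, 0, 0], "jaw": 0.56},
    {"slide": [0, 0, -1.5], "angular": [0, 0, 0], "jaw": 0.56},
    {"slide": [0, 0, -1.5], "angular": [0, 0, 0], "jaw": 0.56},
    {"slide": [0, 0, -2], "angular": [0, 0, 0], "jaw": 0.56},
    {"slide": [0, 0, -2.5], "angular": [0, 0, 0], "jaw": 0.56},
  ],
)

```text
time_s: 28.2
ee_pos: [0.5164, 0.2693, 0.2533]
eef_rot: [[-1.0, 0.003, -0.0], [0.003, 1.0, 0.0], [0.0, 0.0, -1.0]]
wrist_force: [0.3, 0.6, -0.8]
width: 0.0478
gripper_force: 8.3
```

step_arm(
  commands=[
    {"slide": [0, 0, -2.5], "angular": [0, 0, 0], "jaw": 0.56},
    {"slide": [0, 0, -2], "angular": [0, 0, 0], "jaw": 0.56},
    {"slide": [0, -1, -0.6], "angular": [0, 0, 0], "jaw": 0.56},
    {"slide": [0, -2.5, 0], "angular": [0, 0, 0], "jaw": 0.56},
    {"slide": [-0.2, -3.5, 0], "angular": [0, 0, 0], "jaw": 0.56},
    {"slide": [-0.3, -3.5, 0], "angular": [0, 0, 0], "jaw": 0.56},
    {"slide": [-0.3, -3.5, 0], "angular": [0, 0, 0], "jaw": 0.56},
    {"slide": [-0.3, -3.5, 0], "angular": [0, 0, 0], "jaw": 0.56},
  ],
)

```text
time_s: 29.0
ee_pos: [0.5267, 0.0924, 0.3028]
eef_rot: [[-1.0, 0.003, -0.0], [0.003, 1.0, -0.0], [0.0, -0.0, -1.0]]
wrist_force: [0.3, 0.5, -1.4]
width: 0.0478
gripper_force: 8.3
```

Run:
```python
from h import *
s=robot.observe();p=np.array(s["ee_pos"]);R=np.array(s["eef_rot"]);print(s["time_s"],p,s["width"],s["gripper_force"],s["wrist_force"])
def blobs(n,m,im,X,k):
  h=cv2.cvtColor(im,cv2.COLOR_RGB2HSV);u,v=proj(m,X).astype(int);a,b=max(u-k,0),max(v-k,0);mk=cv2.inRange(h[b:v+k,a:u+k],(5,80,40),(25,255,255));c,l,st,ce=cv2.connectedComponentsWithStats(mk)
  print(n,"pred",u,v,"top/bottom",proj(m,[X[0],X[1],.064]),proj(m,[X[0],X[1],.007]))
  for q in range(1,c):
    if st[q,4]>8: print(st[q]+[a,b,0,0,0],ce[q]+[a,b],onplane(m,ce[q]+[a,b],.064))
for n in("scene","top"):
  m,im=snap(n,"v"+n);blobs(n,m,im,[.517,.2695,.034],25)
print(R.T@(np.array([.5375,-.021,.297])-p)*100)
```

```text
29.0 [0.52665621 0.09237665 0.30275942] 0.04783155063261755 8.324987743981183 [ 0.28489257  0.47746348 -1.35790011]
scene pred 347 207 top/bottom [347.7694341  199.99273131] [347.03825289 213.49588193]
[322 182   8  21 138] [325.00724638 190.61594203] [0.44856985 0.25485798 0.064     ]
[342 195  10  10  77] [346.51948052 199.51948052] [0.5133872  0.26858955 0.064     ]
[341 211  11   6  25] [346.28 214.  ] [0.54513246 0.2291277  0.064     ]
top pred 251 274 top/bottom [249.87147131 274.54853931] [252.57531172 275.19614243]
[243 269  16  14 169] [250.88757396 275.97633136] [0.51378125 0.26707006 0.064     ]
[ -1.11765598 -11.33443811   0.57584323]
```

step_arm(
  commands=[
    {"slide": [-0.3, -3, 0], "angular": [0, 0, 0], "jaw": 0.56},
    {"slide": [-0.3, -3, 0], "angular": [0, 0, 0], "jaw": 0.56},
    {"slide": [-0.3, -2.5, 0], "angular": [0, 0, 0], "jaw": 0.56},
    {"slide": [-0.1, -1.8, 0], "angular": [0, 0, 0], "jaw": 0.56},
    {"slide": [-0.1, -1, 0], "angular": [0, 0, 0], "jaw": 0.56},
    {"slide": [0, 0, 0], "angular": [0, 0, 0], "jaw": 0.56},
    {"slide": [0, 0, 0], "angular": [0, 0, 0], "jaw": 0.56},
    {"slide": [0, 0, 0], "angular": [0, 0, 0], "jaw": 0.56},
  ],
)

```text
time_s: 29.9
ee_pos: [0.5378, -0.0177, 0.3028]
eef_rot: [[-1.0, 0.002, 0.0], [0.002, 1.0, 0.001], [-0.0, 0.001, -1.0]]
wrist_force: [-0.2, 0.2, -0.1]
width: 0.0473
gripper_force: 8.3
```

Run:
```python
from h import *
np.set_printoptions(linewidth=220)
s=robot.observe();p=np.array(s["ee_pos"]);print(s["time_s"],p,s["width"],np.round(s["eef_rot"],4).tolist())
m,im=snap("wrist","w8");g=cv2.cvtColor(im,7);a=cv2.imread("pics/w6.png",0)
print("tips",proj(m,[p[0]-.01,p[1]+.026,p[2]-.118]),proj(m,[p[0]+.01,p[1]+.026,p[2]-.118]))
for v in range(196,270,6): print(v,"now",g[v,273:297:2],g[v,342:366:2],"| w6",a[v,273:297:2],a[v,342:366:2])
```

```text
29.9 [ 0.53778265 -0.01771638  0.30284368] 0.04734065901124542 [[-1.0, 0.0016, 0.0], [0.0016, 1.0, 0.0007], [-0.0, 0.0007, -1.0]]
tips [353.58586756 219.66121336] [352.92926318 244.94336443]
196 now [195 187 135  78  25  26  26  60  64  60  62  62] [ 63  61  62  41  24  25  45  72 113 120 124 121] | w6 [ 35  44  54 124 146 125 115 153 155 151 152 153] [155 153 152 151 151 154 148 147 140 114 111 129]
202 now [191 189 143  90  27  24  24  57  64  62  63  61] [121 121 118  73  23  26  48  72 115 119 120 118] | w6 [ 42 106 123 107 105 109 105 146 154 150 151 152] [155 154 152 151 154 150 150 148 142  95 103 105]
208 now [193 185 148  97  31  26  25  31  35  35  34  35] [ 33  30  32  32  33  25  49  73 117 123 119 118] | w6 [109 123  84  95 108  87  73 127 151 152 151 152] [154 154 154 149 151 149 148 149 128  93  84  98]
214 now [193 192 157 107  37  27  28  30  28  30  31  30] [ 30  30  29  30  31  31  52  83 116 116 120 119] | w6 [124  79  80  99  88  69  72  78 132 150 152 151] [154 153 153 152 151 148 147 133  88  81  80  81]
220 now [193 192 163 121  45  30  36  44  40  37  36  38]
[... 1111 characters left out ...]
26  85  49  47  42  38  38  46  75  99  92  68] [62 62 63 63 54 39 38 39 46 47 55 72]
256 now [190 140  54  52  45  39  38  30  33  29  30  31] [ 29  30  30  29  30  36  41  40  45  50  58 106] | w6 [127  85  49  47  39  38  70  70  60  60  64  69] [106 112 114 109  95  73  40  37  41  47  51 130]
262 now [173  71  52  47  43  41  83 107 104 107 105 108] [105 103 100  91  90  71  41  39  42  49  52  64] | w6 [107  53  48  43  39  50 141 173 176 161 113  79] [71 70 68 72 73 80 59 38 37 43 48 47]
268 now [115  50  48  43  40  37  29  24  29  51  69  72] [68 67 54 34 27 45 71 45 42 42 51 52] | w6 [ 67  45  48  38  39  38  69  89  95 103 117 132] [ 82 107 123 133 124  95  63  40  37  38  45  47]
```

step_arm(
  commands=[
    {"slide": [0, -0.25, 1.5], "angular": [0, 0, 0], "jaw": 0.56},
    {"slide": [0, 0, 2.5], "angular": [0, 0, 0], "jaw": 0.56},
    {"slide": [0, 0, 2.5], "angular": [0, 0, 0], "jaw": 0.56},
    {"slide": [0, 0, 2], "angular": [0, 0, 0], "jaw": 0.56},
    {"slide": [0, 0, 1.5], "angular": [0, 0, 0], "jaw": 0.56},
    {"slide": [0, 0, 1], "angular": [0, 0, 0], "jaw": 0.56},
    {"slide": [0, 0, 1], "angular": [0, 0, 0], "jaw": 0.56},
    {"slide": [0, 0, 1], "angular": [0, 0, 0], "jaw": 0.56},
  ],
)

```text
time_s: 30.75
ee_pos: [0.5384, -0.0209, 0.1727]
eef_rot: [[-1.0, 0.002, 0.001], [0.002, 1.0, 0.0], [-0.001, 0.0, -1.0]]
wrist_force: [0.3, 0.7, -0.1]
width: 0.0479
gripper_force: 8.3
```

step_arm(
  commands=[
    {"slide": [0, 0, 1], "angular": [0, 0, 0], "jaw": 0.56},
    {"slide": [0, 0, 1.2], "angular": [0, 0, 0], "jaw": 0.56},
    {"slide": [0, 0, 1.2], "angular": [0, 0, 0], "jaw": 0.56},
    {"slide": [0, 0, 1], "angular": [0, 0, 0], "jaw": 0.56},
    {"slide": [0, 0, 0.4], "angular": [0, 0, 0], "jaw": 0.56},
    {"slide": [0, 0, 0.1], "angular": [0, 0, 0], "jaw": 0.56},
    {"slide": [0, 0, 0], "angular": [0, 0, 0], "jaw": 0.56},
    {"slide": [0, 0, 0], "angular": [0, 0, 0], "jaw": 0.56},
  ],
)

```text
time_s: 31.55
ee_pos: [0.5384, -0.0212, 0.1243]
eef_rot: [[-1.0, 0.003, 0.001], [0.003, 1.0, 0.0], [-0.001, 0.0, -1.0]]
wrist_force: [0.4, 0.0, 0.6]
width: 0.0477
gripper_force: 8.3
```

step_arm(
  commands=[
    {"slide": [0, 0, 0.1], "angular": [0, 0, 0], "jaw": 0.56},
    {"slide": [0, 0, 0], "angular": [0, 0, 0], "jaw": 0.56},
    {"slide": [0, 0, 0], "angular": [0, 0, 0], "jaw": 0.58},
    {"slide": [0, 0, 0], "angular": [0, 0, 0], "jaw": 0.61},
    {"slide": [0, 0, 0], "angular": [0, 0, 0], "jaw": 0.7},
    {"slide": [0, 0, 0], "angular": [0, 0, 0], "jaw": 0.85},
    {"slide": [0, 0, 0], "angular": [0, 0, 0], "jaw": 0.85},
    {"slide": [0, 0, 0], "angular": [0, 0, 0], "jaw": 0.85},
  ],
)

```text
time_s: 32.35
ee_pos: [0.538, -0.0211, 0.1229]
eef_rot: [[-1.0, 0.003, 0.0], [0.003, 1.0, 0.0], [-0.0, 0.0, -1.0]]
wrist_force: [-0.3, -0.5, -0.1]
width: 0.0728
gripper_force: 0.0
```

step_arm(
  commands=[
    {"slide": [0, 0, -1], "angular": [0, 0, 0], "jaw": 0.9},
    {"slide": [0, 0, -2], "angular": [0, 0, 0], "jaw": 0.9},
    {"slide": [0, 0, -3], "angular": [0, 0, 0], "jaw": 0.9},
    {"slide": [0, 0, -3], "angular": [0, 0, 0], "jaw": 0.9},
    {"slide": [0, 0, -3.5], "angular": [0, 0, 0], "jaw": 0.9},
    {"slide": [0, 0, -3], "angular": [0, 0, 0], "jaw": 0.9},
    {"slide": [0, 0, -1], "angular": [0, 0, 0], "jaw": 0.9},
    {"slide": [0, 0, 0], "angular": [0, 0, 0], "jaw": 0.9},
  ],
)

```text
time_s: 33.15
ee_pos: [0.5389, -0.0214, 0.2897]
eef_rot: [[-1.0, 0.003, 0.004], [0.003, 1.0, -0.0], [-0.004, -0.0, -1.0]]
wrist_force: [-0.0, -0.5, -0.7]
width: 0.0766
gripper_force: 0.0
```

Run:
```python
from h import *
s=robot.observe();p=np.array(s["ee_pos"]);print(s["time_s"],p,s["width"],s["wrist_force"])
for n in("scene","top"):
  m,im=snap(n,"f"+n)
  o=cv2.cvtColor(cv2.imread(f"pics/{n}.png"),4)
  d=cv2.absdiff(im,o).max(2)
  for nm,X,k in(("bow",[.537,-.022,.183],8),("tin",[.588,-.222,.125],12),("tape",[.41,-.07,.048],12),("vase",[.79,-.093,.1],10),("mug",[.77,.19,.08],10),("box",[.40,.41,.07],10),("jar",[.478,-.221,.13],14)):
    u,v=proj(m,X).astype(int);print(n,nm,u,v,"diff mean",d[v-k:v+k,u-k:u+k].mean().round(1))
  h=cv2.cvtColor(im,cv2.COLOR_RGB2HSV)
  for nm,X in(("reel top",[.516,.268,.064]),("knob",[.4055,.2655,.085])):
    u,v=proj(m,X).astype(int);mk=cv2.inRange(h[v-16:v+16,u-16:u+16],(5,80,30),(25,255,255));print(n,nm,(u,v),"px",int((mk>0).sum()))
m,im=snap("wrist","fw");g=cv2.cvtColor(im,7)
print("bow pred",proj(m,[.537,-.022,.183]))
u,v=proj(m,[.537,-.022,.183]).astype(int);np.set_printoptions(linewidth=220)
for r in range(v-40,v+40,6): print(r,g[r,u-54:u+54:4])
```

```text
33.15 [ 0.53885036 -0.02135028  0.28969127] 0.07659160562676656 [-0.04699939 -0.50009324 -0.71063195]
scene bow 274 243 diff mean 32.6
scene tin 228 328 diff mean 5.8
scene tape 228 260 diff mean 5.8
scene vase 339 348 diff mean 7.5
scene mug 407 266 diff mean 4.3
scene box 347 151 diff mean 6.0
scene jar 195 297 diff mean 67.3
scene reel top (np.int64(347), np.int64(200)) px 103
scene knob (np.int64(315), np.int64(175)) px 440
top bow 382 266 diff mean 71.0
top tin 470 246 diff mean 38.3
top tape 396 324 diff mean 86.4
top vase 411 157 diff mean 11.5
top mug 286 164 diff mean 7.8
top box 187 324 diff mean 8.8
top jar 469 296 diff mean 54.4
top reel top (np.int64(250), np.int64(274)) px 171
top knob (np.int64(249), np.int64(323)) px 877
bow pred [317.76207332 237.54505405]
197 [179 179 177 180 117  24  27  55  45  54  57  55  56  56  56  56  55  57  57  58  55  43  47  20  41  98 109]
203 [180 179 181 179 119  24  22  63  44  52  56 107 110 111 109 110 107 109  89  99 105  44  52  23  44 103 110]
209 [177 179 180 180 123  22  27  56  45  52  53 102 103  81  73  74  73  71  64  63  63
[... 579 characters left out ...]
 31  87 108 110]
245 [177 176 179 180 173  70  24  37  60  74  75  75  82  81  86  84  80  82  78  73  75  68  65  29  87 112 109]
251 [178 178 177 177 173  75  22  28  28  27  29  39  52  58  65  65  60  57  51  34  30  28  28  30  88 111 107]
257 [177 179 177 179 175  82  24  27  26  25  28  27  26  27  28  27  26  30  29  26  28  24  26  28  93 107 108]
263 [178 180 179 178 176  91  24  26  27  26  26  29  30  28  27  29  28  28  26  28  27  27  27  28  92 107 112]
269 [178 179 179 179 181 100  69  81  89  91  88  97  98  84  84  84  82 100  78  76  76  72  77  50  90 111 108]
275 [178 181 181 180 180 103  21  23  59  63  53  30  39  60  64  64  60  31  57  62  64  61  28  24  96 173 176]
```

```bash
python3 -c "
from workcell import robot
print(robot.close_job())"
```

```text
the job is handed in; nothing more can be done
None
```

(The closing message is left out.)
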